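Tip out the brass blocks, gauge one, tray them up

ROBOT

A 6-joint arm with a two-finger parallel gripper is mounted at the origin on the work surface. World frame = base frame: x ahead of the robot, y to its left, z up, the work surface at z = 0. Lengths are in m, angles in rad, forces in N, time in s.
With the tool pointing down it reaches from about 0.425 to 0.95 m from the base axis. Payload 3.5 kg.
Tool frame: the origin (TCP) lies midway between the tips of the shut fingers; the grasp point (between the pads) lies ctrl.grasp_offset behind it (ctrl.grasp_offset is the distance from the TCP to the grasp point, in m); x points along the fingers, y is the direction in which the jaws open and shut, and the axes are right-handed (so a half turn about x gives the same grasp; the last joint's range is limited). The gripper opens to 85 mm and grips with 20 to 120 N. Pads are 22 mm wide; open, the fingers measure 114 mm over their backs; the gripper's body (76 mm by 85 mm) begins 54 mm behind the grasp point. The pads swing forward as they close: fully open they stand 13 mm farther back than shut.
Start: joints at [-1.254, 0.286, 1.577, -0, 1.279, -0.15], TCP at [0.304, -0.603, 0.231] pointing down, gripper open.
Joint ranges: [-2.77, 2.77], [-0.9, 2.22], [0.21, 2.48], [-1.53, 4.67], [0.24, 2.81], [-2.84, 2.84]. Speed limits (rad/s): [2.79, 2.79, 3.14, 3.14, 3.14, 3.14].

INTERFACE

Orientations are given as a unit quaternion [x, y, z, w].
In Python, from plant import readout, read_camera, sign_off, ctrl gives the robot as it stands.
- The arm moves only by the tool drive_tool, never from a script. Its argument "steps" is a list of rows, each a list of 5 numbers: the shift along the tool's x, y, z in cm, then the turn about the tool's x in degrees, then the opening, from 0 (shut) to 1 (fully open). A call has 1 to 10 rows; each row shifts and turns the commanded pose from where the row before left it, along the tool's axes as they then stand; what a row does not reach is not made up. A row lasts 1/10 s, in which the tool goes at most 50 mm and 8.59 degrees, less where a joint would pass 70% of its speed; a pose out of reach is approached as far as the arm can. A call is refused whole if a number of a shift passes 5 or a number of a turn 8.59, either way. A call with a gripper value outside its range is refused whole. The fingers move at their own pace and stop on an object; "force" is the grip in N (left out, the last holds). Time passes only in rows, so rows that do not move let the fingers close. It gives the time, the measured TCP pose, the force and the opening at its end, in the units of the state.
- readout.get_state(): the state, without advancing time (a new reading comes with each control period).
- read_camera(name): name is "scene" or "top"; returns a dict with "frame" (420x560x3 uint8, red, green, blue), "vertical_fov" (degrees; the focal length in pixels is half the picture's height over the tangent of half this angle, whatever the lens; pixels are square), "cx", "cy" (the principal point, pixels), "eye" and "orientation" of the camera in the world. Camera axes: x right, y up, looking along -z (the intrinsics and any distortion apply to the point x, -y, -z); pixel columns grow to the right and rows downward; lengths in m; the calibration is good to about 2 mm. A picture is of the moment at which its call begins. There is no depth.
- sign_off(): hands the job in, once; it reports no verdict.
The state is a dict: "time": time; "qpos": joint angles; "dq": joint speeds; "joint_efforts": joint torques, N m; "eef_pos": TCP position; "tcp_rot": TCP orientation; "contact_force": force on the tool from outside, world axes, zero at the start; "wrist_torque": the same for the moment, N m; "opening": opening from 0.0 (shut) to 1.0 (fully open).
Only numpy, scipy, OpenCV 4.12 (cv2) and the standard library are available. Lean on these libraries where they do the work, as an engineer would, in place of code of your own. Each camera call takes 0.05 s, during which the arm holds its last target. There are 200 camera calls.

TASK

Tip the brass blocks out of the open bay of the grey two-bay cup into the white pan without reaching into the cup and without losing a black foot from its other bay. Once all the brass is in the pan, lay one of the blocks flat on the stone plate and check its height by standing the bridge gauge over it on the plate, so that the sprung foot rests on the middle of the block. Finish with every brass block in the blue tray, and with the cup upright back on its black mat, black feet still in their bay, and the gauge standing back on its green mat; leave the lens cap, the bottle and the screwdriver alone.

Things in the scene. Friction and masses are not known exactly. Their poses are not given: they have to be found in the camera images.
- cup: Loose grey two-bay cup, about 0.2 kg empty, 130 mm long in x (-74 to +56 mm), 94 mm wide in y, walls 45 mm high, floor 4 mm. Origin: underside, below the dividing wall and the yellow grip post; z up. The divider is at x = 0 (6 mm thick, top at z = 50 mm). Brass in the -x bay, black feet in the +x bay.
- cup_brass_bay (a point): Middle of the floor of the cup's open bay (cup frame x -38, z 4 mm; inside x -74 to -3, y +-44 mm). No end wall: at its -x end a ramp rises from 4 to 8 mm. The brass slides out over it when the -x end is tipped down, from about 35 degrees on, surely at 60 to 70.
- cup_feet_bay (a point): Middle of the floor of the cup's walled bay (cup frame x 27, z 4 mm; inside x 3 to 52, y +-44 mm). When the other end is tipped down its feet slide against the divider and stay in up to about 80 degrees.
- cup_post (a point): Top centre of the yellow grip post of the cup: square, 24 x 24 mm, sides along the cup's x and y, rising from z = 50 to 96 mm above the cup's underside over the divider. Can be gripped across x or across y, also with the hand leaning.
- cup_lip (a point): Middle of the pouring edge of the cup: x = -74 mm, z = 6 mm in the cup frame.
- cup_mat: Fixed black rubber mat 150 x 120 x 2 mm, origin at the centre of its underside: the place of the cup (cup origin over the mat origin).
- pan: Loose heavy white square pan, 0.6 kg, 168 x 168 mm outside, inside 160 x 160 mm, floor at z = 3 mm, rim top at z = 11 mm (4 mm thick). Origin at the centre of its underside, sides along x and y. It may be knocked aside; it need not be put back.
- block0: Brass terminal block 34 (x) x 20 (y) x 20 (z) mm, 70 g, origin at its centre; two dark screws on its z faces. May be absent; two to four are present.
- block1: Brass terminal block 34 (x) x 20 (y) x 20 (z) mm, 70 g, origin at its centre; two dark screws on its z faces. May be absent; two to four are present.
- block2: Brass terminal block 34 (x) x 20 (y) x 20 (z) mm, 70 g, origin at its centre; two dark screws on its z faces. May be absent; two to four are present.
- block3: Brass terminal block 34 (x) x 20 (y) x 20 (z) mm, 70 g, origin at its centre; two dark screws on its z faces. May be absent; two to four are present.
- foot0: Loose black plastic foot, disc of 20 mm diameter, 10 mm high, 12 g, origin at the centre of its underside. It belongs in the +x bay of the cup.
- foot1: Loose black plastic foot, disc of 20 mm diameter, 10 mm high, 12 g, origin at the centre of its underside. It belongs in the +x bay of the cup.
- foot2: Loose black plastic foot, disc of 20 mm diameter, 10 mm high, 12 g, origin at the centre of its underside. It belongs in the +x bay of the cup.
- plate: Fixed stone plate 110 (x) x 100 (y) x 12 mm, top at z = 12 mm, origin at the centre of its underside.
- gauge: Loose bridge height gauge, about 0.33 kg. Origin between its soles, z up. Two legs at x = +-38 mm (10 mm thick; soles 54 mm long in y, 8 mm high), 66 mm clear between them; bridge 86 mm long in x, 26 in y, from z = 40 to 54 mm.
- gauge_grip (a point): Top centre of the gauge's black square grip, 26 x 26 mm, sides along the gauge's x and y, from z = 54 to 90 mm. A red-tipped spindle 12 mm across stands 8 mm out of its top and rises by the reading.
- plunger (a joint): Reading of the gauge in m: height of its sprung foot over its soles; 0 when free, up to 0.035; 0.020 on a block that lies on a long side.
- gauge_foot (a point): Centre of the underside of the gauge's sprung foot, a disc of 20 mm diameter on the gauge's z axis: level with the soles when free, pushed up by the part under it. Spring and weight press it down with 1 to 1.5 N; the gauge stands on its soles by its own weight.
- gauge_mat: Fixed green mat 110 x 90 x 2 mm, origin at the centre of its underside: the place of the gauge (gauge origin over the mat origin).
- tray: Loose blue tray, 0.5 kg, 150 (x) x 120 (y) mm outside, walls 4 mm thick and 18 mm high, floor 4 mm. Origin at the centre of its underside. It may be knocked aside; it need not be put back.
- lens_cap: Bystander: black lens cap, 48 mm diameter, 14 mm high, origin underside.
- flux: Bystander: yellow bottle with red cap, 36 mm diameter, 75 mm high, origin underside.
- driver: Bystander: screwdriver, 140 mm long, lying, origin at its middle on the underside.
Things that resemble listed ones, but are neither listed nor needed, are in the scene too. What is meant by the gauge_mat is not purple, and is the larger of those in its own colour.

How it is judged:
By the outcome, as a careful person would: the job done as asked, in the order asked, and still so for the second after the job is handed in, with the robot touching nothing.
Of block0, block1, block2, block3 only 2 to 4 are there at a start; the rules pass over those that are not, and their reading is None.
At some moment in a run one of tray, pan may be knocked a few centimetres aside while the robot is not near it.
It also fails if it takes over 210 s, if anything falls off the work surface, if the arm or the gripper's body presses on something with over 40 N, if the wrist force passes 120 N, or if a joint passes its speed limit or range.

## Working session

There is one attempt and no reset: what is moved stays moved. The work goes in short steps, Python scripts to look and compute and a tool call to move; the robot and the scene stay as the last step left them, time stands still between calls to the robot, and variables do not carry over. Pictures are saved under pics/ and viewed, about 12 in all and at most 16, crops included, and the job is handed in when it is done.

Besides the shell and the picture viewer there is one more tool, called after ">>>" in YAML: its name, and indented under it one key for each argument. drive_tool: Moves the arm, as the interface text tells. Its arguments: {"type":"object","properties":{"steps":{"type":"array","items":{"type":"array","items":{"type":"number"}}},"force":{"type":"number"}},"required":["steps"]}

```bash
ls; mkdir -p pics
python3 - <<'E'
from plant import readout, read_camera, ctrl
import cv2
print(readout.get_state()); print(ctrl.grasp_offset)
for n in ("scene","top"):
    c=read_camera(n); print(n,{k:v for k,v in c.items() if k!="frame"})
    cv2.imwrite(f"pics/{n}0.png",c["frame"][:,:,::-1])
E
```

```text
pics
{'time': 0.0, 'qpos': array([-1.25401142e+00,  2.87160315e-01,  1.57816878e+00, -2.85398305e-06,
        1.27858535e+00, -1.50004183e-01]), 'dq': array([ 0.00017146,  0.00206054,  0.0013026 , -0.00129162, -0.00018489,
        0.00238624]), 'joint_efforts': array([-2.04547550e-04, -4.05981946e+01, -2.92625839e+01, -8.07615675e-05,
        5.89056493e-03,  1.01875681e-06]), 'eef_pos': array([ 0.30358288, -0.60215082,  0.22995519]), 'tcp_rot': array([-0.68786506, -0.16435873,  0.68800373, -0.16272285]), 'contact_force': array([-0.42643305,  0.0307016 , -0.32672561]), 'wrist_torque': array([ 0.00546008, -0.03584151, -0.02857321]), 'opening': 1.0004433774525874}
0.0187
scene {'vertical_fov': 54.144573813150735, 'cx': 285.5480479518399, 'cy': 205.16786619464082, 'eye': array([ 1.09098289, -0.18416087,  0.85879366]), 'orientation': array([0.23687605, 0.1895341 , 0.5792932 , 0.75656193])}
top {'vertical_fov': 42.56669505624134, 'cx': 277.2601303735979, 'cy': 198.78169931280402, 'eye': array([ 0.41186287, -0.04789422,  1.43009745]), 'orientation': array([-0.04316463,  0.04795772,  0.71229899, -0.69890415])}
```

Run:
```python
import cv2
for n in ("scene","top"):
    i=cv2.imread(f"pics/{n}0.png"); cv2.imwrite(f"pics/{n}0b.png",cv2.resize(i,(800,600),interpolation=cv2.INTER_CUBIC))
```

```text
(no output)
```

View pics/scene0.png

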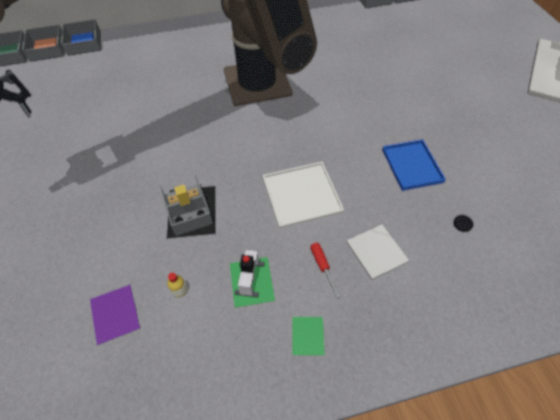

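View pics/top0b.png

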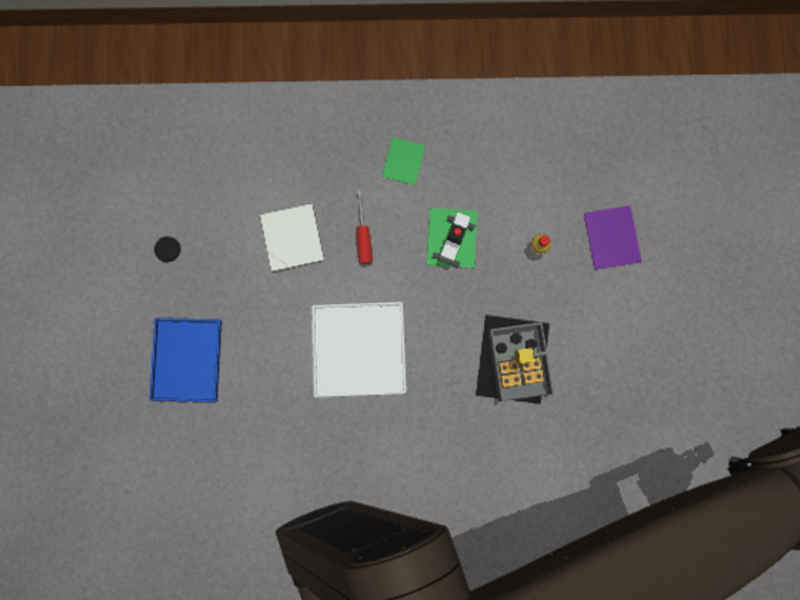

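```bash
cat > h.py <<'E'
import numpy as np, cv2
from scipy.spatial.transform import Rotation as R
from plant import readout, read_camera, ctrl
def st():
    s=readout.get_state(); r=R.from_quat(s["tcp_rot"]).as_matrix()
    return s,np.array(s["eef_pos"]),r
def rep():
    s,p,r=st(); print("t",round(s["time"],2),"tcp",p.round(4),"x",r[:,0].round(3),"y",r[:,1].round(3),"z",r[:,2].round(3),"open",round(s["opening"],3),"F",np.round(s["contact_force"],1),"q",np.round(s["qpos"],2))
def totool(d):  # world shift (m) -> tool cm
    return (st()[2].T@np.asarray(d)*100).round(2)
def cam(n,save=None):
    c=read_camera(n); c["img"]=np.ascontiguousarray(c["frame"][:,:,::-1]); c["R"]=R.from_quat(c["orientation"]).as_matrix()
    c["f"]=210/np.tan(np.radians(c["vertical_fov"]/2))
    if save: cv2.imwrite(f"pics/{save}.png",c["img"])
    return c
def pt(c,uv,z=0.0):
    d=c["R"]@np.array([(uv[0]-c["cx"])/c["f"],-(uv[1]-c["cy"])/c["f"],-1.0]); e=np.array(c["eye"])
    return e+d*(z-e[2])/d[2]
def px(c,P):
    v=c["R"].T@(np.asarray(P)-c["eye"]); return np.array([c["cx"]+c["f"]*v[0]/-v[2],c["cy"]-c["f"]*v[1]/-v[2]])
def rects(c,lo,hi,z,amin=60):
    hsv=cv2.cvtColor(c["img"],cv2.COLOR_BGR2HSV); m=cv2.inRange(hsv,np.array(lo),np.array(hi)); out=[]
    for k in cv2.findContours(m,cv2.RETR_EXTERNAL,cv2.CHAIN_APPROX_NONE)[0]:
        if cv2.contourArea(k)<amin: continue
        P=np.array([pt(c,q[0],z)[:2] for q in k],np.float32)*1000
        (x,y),(w,h),a=cv2.minAreaRect(P); M=cv2.moments(k)
        out.append((int(M["m10"]/M["m00"]),int(M["m01"]/M["m00"]),round(x),round(y),round(w),round(h),round(a,1)))
    return out
E
python3 - <<'E'
from h import *
rep()
for n in("scene","top"):
    c=cam(n)
    for nm,lo,hi,z in (("green",(45,80,60),(80,255,255),.002),("purple",(120,60,40),(160,255,255),.002),("blue",(105,120,50),(125,255,255),.018),("white",(0,0,190),(179,40,255),.011),("yellow",(20,130,120),(32,255,255),.098),("black",(0,0,0),(179,255,45),.002),("red",(0,150,90),(6,255,255),.1)):
        print(n,nm,rects(c,lo,hi,z,25))
E
```

```text
t 0.1 tcp [ 0.3036 -0.6022  0.2301] x [-0.001  0.002 -1.   ] y [ 0.45  -0.893 -0.002] z [-0.893 -0.45  -0.   ] open 1.002 F [-0.8 -0.7 -0.1] q [-1.25  0.29  1.58  0.    1.28 -0.15]
scene green [(307, 335, 835, -79, 63, 77, 74.8), (253, 284, 684, -167, 88, 108, 85.2), (7, 48, -422, -815, 55, 36, 88.7)]
scene purple [(113, 314, 680, -471, 111, 91, 8.0)]
scene blue [(412, 164, 470, 324, 123, 156, 87.4), (81, 36, -393, -553, 50, 76, 1.2)]
scene white [(245, 279, 681, -180, 24, 28, 68.3), (377, 250, 689, 134, 105, 94, 11.4), (301, 194, 483, 8, 154, 160, 1.1), (549, 78, 248, 897, 59, 153, 66.4)]
scene yellow [(175, 283, 695, -317, 25, 27, 18.5), (181, 194, 475, -280, 52, 25, 13.4)]
scene black [(247, 265, 641, -168, 28, 34, 78.7), (462, 223, 669, 369, 40, 42, 16.0), (207, 210, 458, -254, 71, 140, 80.9), (13, 91, -164, -774, 185, 77, 27.8), (297, 52, -121, 171, 101, 212, 56.3), (284, 16, -336, 192, 128, 285, 86.4), (255, 58, -227, 35, 132, 557, 82.2), (6, 2, -746, -861, 49, 52, 73.8)]
scene red [(172, 276, 680, -321, 15, 13, 74.8), (319, 256, 713, -21, 63, 19, 6.3)]
top green [(315, 165, 68
[... 161 characters left out ...]
 white [(250, 245, 478, 13, 167, 167, 1.2), (314, 175, 657, -160, 25, 24, 67.0), (323, 153, 716, -185, 25, 21, 66.7), (203, 165, 689, 135, 108, 98, 11.2)]
top yellow [(367, 248, 456, -279, 25, 25, 8.3), (377, 170, 652, -314, 30, 26, 48.1)]
top black [(335, 374, 148, -326, 211, 970, 8.1), (372, 279, 380, -297, 40, 10, 88.9), (350, 243, 474, -249, 16, 13, 88.9), (342, 251, 455, -255, 87, 149, 81.2), (116, 174, 672, 371, 45, 43, 45.4), (317, 166, 682, -170, 24, 13, 61.9), (264, 11, 1127, -33, 101, 12, 89.1), (104, 10, 1135, 368, 672, 31, 90.0), (280, 4, 1141, -76, 137, 18, 89.1), (462, 5, 1135, -535, 656, 30, 89.8)]
top red [(380, 167, 657, -320, 14, 15, 43.6), (254, 170, 657, -3, 65, 21, 4.9)]
```

>>> drive_tool:
  steps:
    - [-5,0,0,0,1]
    - [-5,0,0,0,1]
    - [0,0,0,0,1]
  force: 40

```text
time: 0.5
eef_pos: [0.3048, -0.6056, 0.342]
tcp_rot: [0.688, 0.158, -0.687, 0.169]
contact_force: [-0.4, 0.2, 0.8]
opening: 0.996
```

>>> drive_tool:
  steps:
    - [0,5,0,0,1]
    - [0,5,0,0,1]
    - [0,5,0,0,1]
    - [0,5,0,0,1]
    - [0,5,0,0,1]
    - [0,5,0,0,1]
    - [0,5,0,0,1]
    - [0,5,0,0,1]

```text
time: 1.3
eef_pos: [0.4377, -0.8698, 0.2925]
tcp_rot: [0.691, 0.154, -0.685, 0.173]
contact_force: [0.6, -0.4, -2.5]
opening: 1.001
```

```bash
python3 -c "
from h import *
rep()"
```

```text
t 1.3 tcp [ 0.4377 -0.8698  0.2925] x [ 0.015 -0.024 -1.   ] y [ 0.45  -0.893  0.028] z [-0.893 -0.45  -0.002] open 1.001 F [ 0.6 -0.4 -2.5] q [-1.21  1.12  0.22  0.01  1.77 -0.1 ]
```

>>> drive_tool:
  steps:
    - [0,5,0,0,1]
    - [0,5,0,0,1]
    - [0,5,0,0,1]
    - [0,5,0,0,1]
    - [0,5,0,0,1]

```text
time: 1.8
eef_pos: [0.4588, -0.9114, 0.2716]
tcp_rot: [0.7, 0.1, -0.67, 0.226]
contact_force: [0.1, 0.2, -0.2]
opening: 0.999
```

```bash
python3 -c "
from h import *
rep()"
```

```text
t 1.8 tcp [ 0.4588 -0.9114  0.2716] x [ 0.082 -0.163 -0.983] y [ 0.442 -0.878  0.183] z [-0.893 -0.45  -0.   ] open 0.999 F [ 0.1  0.2 -0.2] q [-1.21  1.15  0.21  0.02  1.59 -0.1 ]
```

>>> drive_tool:
  steps:
    - [0,5,0,0,1]
    - [0,5,0,0,1]
    - [0,5,0,0,1]
    - [0,5,0,0,1]
    - [0,5,0,0,1]
    - [0,5,0,0,1]
    - [0,5,0,0,1]
    - [0,5,0,0,1]

```text
time: 2.6
eef_pos: [0.4825, -0.9582, 0.2927]
tcp_rot: [0.707, 0.02, -0.64, 0.3]
contact_force: [0.7, 0.5, 0.3]
opening: 1.001
```

```bash
python3 -c "
from h import *
rep()"
```

```text
t 2.6 tcp [ 0.4825 -0.9582  0.2927] x [ 0.179 -0.356 -0.917] y [ 0.413 -0.819  0.398] z [-0.893 -0.45   0.   ] open 1.001 F [0.7 0.5 0.3] q [-1.21  1.15  0.21  0.04  1.37 -0.1 ]
```

>>> drive_tool:
  steps:
    - [0,-5,0,0,1]
    - [0,-5,0,0,1]
    - [0,-5,0,0,1]
    - [0,-5,0,0,1]

```text
time: 3.0
eef_pos: [0.4216, -0.84, 0.2362]
tcp_rot: [0.707, 0.019, -0.64, 0.301]
contact_force: [0.7, -1.5, 0.6]
opening: 0.999
```

```bash
python3 -c "
from h import *
rep()"
```

```text
t 3.0 tcp [ 0.4216 -0.84    0.2362] x [ 0.18  -0.358 -0.916] y [ 0.413 -0.818  0.4  ] z [-0.893 -0.45   0.   ] open 0.999 F [ 0.7 -1.5  0.6] q [-1.23  0.67  1.08  0.06  0.98 -0.14]
```

>>> drive_tool:
  steps:
    - [0,0,0,8.5,1]
    - [0,0,0,8.5,1]
    - [0,0,0,8.5,1]
    - [0,0,0,8.5,1]
    - [0,0,0,8.5,1]
    - [0,0,0,8.5,1]
    - [0,0,0,8.5,1]
    - [0,0,0,8.5,1]
    - [0,0,0,8.5,1]
    - [0,0,0,8.5,1]

```text
time: 4.0
eef_pos: [0.4223, -0.841, 0.2358]
tcp_rot: [0.723, -0.419, -0.485, -0.258]
contact_force: [0.3, -0.1, -0.1]
opening: 1.002
```

>>> drive_tool:
  steps:
    - [0,0,0,8.5,1]
    - [0,0,0,8.5,1]
    - [0,0,0,8.5,1]
    - [0,0,0,8.5,1]
    - [0,0,0,8.5,1]
    - [0,0,0,8.5,1]
    - [0,0,0,8.5,1]
    - [0,0,0,8.5,1]

```text
time: 4.8
eef_pos: [0.4223, -0.841, 0.2358]
tcp_rot: [-0.455, 0.618, 0.167, 0.619]
contact_force: [-0.1, 0.1, -0.6]
opening: 0.997
```

```bash
python3 -c "
from h import *
rep()"
```

```text
t 4.8 tcp [ 0.4223 -0.841   0.2358] x [ 0.179 -0.355 -0.917] y [-0.77   0.53  -0.356] z [ 0.613  0.77  -0.179] open 0.997 F [-0.1  0.1 -0.6] q [-1.23  0.67  1.08  0.06  0.99  2.53]
```

>>> drive_tool:
  steps:
    - [0,0,0,8.5,1]
    - [0,0,0,8.5,1]
    - [0,0,0,8.5,1]
    - [0,0,0,8.5,1]
    - [0,0,0,8.5,1]
    - [0,0,0,8.5,1]

```text
time: 5.4
eef_pos: [0.3245, -0.8415, 0.2043]
tcp_rot: [-0.232, 0.556, -0.053, 0.796]
contact_force: [0.0, -0.2, 0.6]
opening: 1.003
```

```bash
python3 -c "
from h import *
rep()"
```

```text
t 5.4 tcp [ 0.3245 -0.8415  0.2043] x [ 0.376 -0.343 -0.861] y [-0.174  0.886 -0.429] z [0.91  0.311 0.274] open 1.003 F [ 0.  -0.2  0.6] q [-1.4   0.58  1.29  0.42  0.88  2.84]
```

>>> drive_tool:
  steps:
    - [0,0,0,8.5,1]
    - [0,0,0,8.5,1]
    - [0,0,0,8.5,1]
    - [0,0,0,8.5,1]
    - [0,0,0,8.5,1]
    - [0,0,0,8.5,1]

```text
time: 6.0
eef_pos: [0.235, -0.7925, 0.1117]
tcp_rot: [0.023, 0.388, -0.253, 0.886]
contact_force: [-0.4, -0.3, -0.3]
opening: 1.003
```

```bash
python3 -c "
from h import *
rep()"
```

```text
t 6.0 tcp [ 0.235  -0.7925  0.1117] x [ 0.57  -0.431 -0.7  ] y [ 0.467  0.87  -0.155] z [ 0.676 -0.238  0.697] open 1.003 F [-0.4 -0.3 -0.3] q [-1.58  0.52  1.64  1.03  0.73  2.84]
```

>>> drive_tool:
  steps:
    - [-3.5,-0.8,3.5,-8.5,1]
    - [0,0,0,-8.5,1]
    - [0,0,0,-8.5,1]
    - [0,0,0,-8.5,1]
    - [0,0,0,-8.5,1]
    - [0,0,0,-8.5,1]
    - [0,0,0,-8.5,1]
    - [0,0,0,-8.5,1]
    - [0,0,0,-8.5,1]
    - [0,0,0,-8.5,1]

```text
time: 7.0
eef_pos: [0.2363, -0.7927, 0.162]
tcp_rot: [-0.584, 0.457, 0.079, 0.666]
contact_force: [0.1, -0.3, 0.3]
opening: 0.998
```

>>> drive_tool:
  steps:
    - [-3.5,0,0,-8.5,1]
    - [-3.5,0,0,-8.5,1]
    - [-3.5,0,0,-8.5,1]
    - [0,0,0,-8.5,1]
    - [0,0,0,-8.5,1]
    - [0,0,0,-8.5,1]
    - [0,0,0,-8.5,1]
    - [0,0,0,-8.5,1]
    - [0,0,0,-8.5,1]
    - [0,0,0,-8.5,1]

```text
time: 8.0
eef_pos: [0.1764, -0.7478, 0.2356]
tcp_rot: [0.881, -0.283, -0.367, -0.096]
contact_force: [0.7, 0.0, -1.1]
opening: 1.0
```

>>> drive_tool:
  steps:
    - [0,0,0,-8.5,1]
    - [0,0,0,-8.5,1]
    - [0,0,0,-8.5,1]
    - [0,0,0,-8.5,1]
    - [0,0,0,-8.5,1]
    - [0,0,0,-8.5,1]
    - [0,0,0,-8.5,1]
    - [0,0,0,-8.5,1]
    - [0,0,0,-8.5,1]
    - [0,0,0,-8.5,1]

```text
time: 9.0
eef_pos: [0.1764, -0.7478, 0.2357]
tcp_rot: [0.714, 0.039, -0.462, 0.524]
contact_force: [-0.4, -0.4, 0.3]
opening: 1.0
```

```bash
python3 -c "
from h import *
rep()"
```

```text
t 9.0 tcp [ 0.1764 -0.7478  0.2357] x [ 0.57  -0.429 -0.701] y [ 0.541 -0.447  0.713] z [-0.619 -0.785 -0.023] open 1.0 F [-0.4 -0.4  0.3] q [-1.68  0.28  1.72  0.9   0.9  -1.5 ]
```

>>> drive_tool:
  steps:
    - [0,0,0,-8.5,1]
    - [0,0,0,-8.5,1]
    - [0,0,0,-8.5,1]
    - [0,0,0,-8.5,1]
    - [0,0,0,-8.5,1]
    - [0,0,0,-8.5,1]
    - [0,0,0,-8.5,1]
    - [0,0,0,-8.5,1]
    - [0,0,0,-8.5,1]
    - [0,0,0,-8.5,1]

```text
time: 10.0
eef_pos: [0.1888, -0.7518, 0.2477]
tcp_rot: [0.195, 0.355, -0.322, 0.856]
contact_force: [-0.1, 0.3, -0.3]
opening: 1.002
```

>>> drive_tool:
  steps:
    - [0,0,0,-8.5,1]
    - [0,0,0,-8.5,1]
    - [0,0,0,-8.5,1]
    - [0,0,0,-8.5,1]
    - [0,0,0,-8.5,1]

```text
time: 10.5
eef_pos: [0.2971, -0.768, 0.3263]
tcp_rot: [-0.03, 0.525, -0.227, 0.82]
contact_force: [0.3, 0.1, -0.5]
opening: 1.0
```

```bash
python3 -c "
from h import *
rep()"
```

```text
t 10.5 tcp [ 0.2971 -0.768   0.3263] x [ 0.346 -0.404 -0.847] y [ 0.34   0.895 -0.288] z [ 0.874 -0.188  0.447] open 1.0 F [ 0.3  0.1 -0.5] q [-1.41  0.31  1.45  0.35  0.93 -2.84]
```

>>> drive_tool:
  steps:
    - [0,0,0,-8.5,1]
    - [0,0,0,-8.5,1]
    - [0,0,0,-8.5,1]

```text
time: 10.8
eef_pos: [0.373, -0.7527, 0.3418]
tcp_rot: [-0.158, 0.608, -0.164, 0.761]
contact_force: [-0.4, -0.0, -0.3]
opening: 1.001
```

```bash
python3 -c "
from h import *
rep()"
```

```text
t 10.8 tcp [ 0.373  -0.7527  0.3418] x [ 0.208 -0.441 -0.873] y [ 0.058  0.897 -0.439] z [0.976 0.041 0.212] open 1.001 F [-0.4 -0.  -0.3] q [-1.25  0.34  1.37  0.07  0.93 -2.84]
```

>>> drive_tool:
  steps:
    - [0,0,0,-6,1]
    - [-2.4,4.2,-1.3,0,1]
    - [-2.4,4.2,-1.3,0,1]
    - [-2.4,4.2,-1.3,0,1]
    - [-2.4,4.2,-1.3,0,1]
    - [-2.4,4.2,-1.3,0,1]
    - [-2.4,4.2,-1.3,0,1]

```text
time: 11.5
eef_pos: [0.2846, -0.4628, 0.3391]
tcp_rot: [-0.184, 0.624, -0.148, 0.745]
contact_force: [-0.2, 0.6, 0.9]
opening: 1.0
```

```bash
python3 -c "
from h import *
rep()"
```

```text
t 11.5 tcp [ 0.2846 -0.4628  0.3391] x [ 0.177 -0.451 -0.875] y [-0.009  0.888 -0.46 ] z [0.984 0.089 0.153] open 1.0 F [-0.2  0.6  0.9] q [-1.21 -0.35  2.06  0.01  0.93 -2.83]
```

>>> drive_tool:
  steps:
    - [-2.4,4.2,-1.3,0,1]
    - [-2.4,4.2,-1.3,0,1]
    - [-2.4,4.2,-1.3,0,1]
    - [-2.4,4.2,-1.3,0,1]

```text
time: 11.9
eef_pos: [0.2211, -0.281, 0.3375]
tcp_rot: [-0.181, 0.627, -0.145, 0.743]
contact_force: [-51.7, 76.0, 0.1]
opening: 0.997
```

```bash
python3 -c "
from h import *
rep()"
```

```text
t 11.9 tcp [ 0.2211 -0.281   0.3375] x [ 0.171 -0.443 -0.88 ] y [-0.011  0.892 -0.451] z [0.985 0.087 0.148] open 0.997 F [-51.7  76.    0.1] q [-1.18 -0.9   2.36 -0.01  1.18 -2.81]
```

>>> drive_tool:
  steps:
    - [1.0,-2,0.5,0,1]
    - [0,0,0,0,1]

```text
time: 12.1
eef_pos: [0.2285, -0.3049, 0.3392]
tcp_rot: [-0.183, 0.626, -0.147, 0.744]
contact_force: [0.2, -0.2, 0.1]
opening: 1.0
```

```bash
python3 -c "
from h import *
rep()"
```

```text
t 12.1 tcp [ 0.2285 -0.3049  0.3392] x [ 0.173 -0.447 -0.878] y [-0.01   0.89  -0.456] z [0.985 0.088 0.149] open 1.0 F [ 0.2 -0.2  0.1] q [-1.19 -0.82  2.33 -0.    1.13 -2.81]
```

```bash
cat > fk.py <<'E'
import numpy as np
D=np.array([[.3036,-.6022,.2301,.287,1.578,1.2786],[.4377,-.8698,.2925,1.12,.22,1.77],[.4588,-.9114,.2716,1.15,.21,1.59],[.4825,-.9582,.2927,1.15,.21,1.37],[.4216,-.84,.2362,.67,1.08,.98],[.2846,-.4628,.3391,-.35,2.06,.93],[.2285,-.3049,.3392,-.82,2.33,1.13],[.2211,-.281,.3375,-.9,2.36,1.18]])
A=[];b=[]
s,c=np.sin,np.cos
for x,y,z,a,e,w in D:
    A+= [[s(a),s(a+e),c(a+e),s(a+e+w),0],[c(a),c(a+e),-s(a+e),c(a+e+w),1]]; b+=[np.hypot(x,y),z]
K,res,_,_=np.linalg.lstsq(np.array(A),np.array(b),rcond=None)
if __name__=="__main__":
    print(K.round(4), np.abs(np.array(A)@K-b).max())
    L1,L2,M,d,h=K
    j2,j3=np.meshgrid(np.linspace(-.9,2.22,600),np.linspace(.21,2.48,600))
    wr=L1*s(j2)+L2*s(j2+j3)+M*c(j2+j3); wz=h+L1*c(j2)+L2*c(j2+j3)-M*s(j2+j3)
    for lean in (60,50,40,30,20,10,0,-10,-20):
        j5=np.pi-np.radians(lean)-j2-j3; ok=(j5>.24)&(j5<2.81); row=[]
        for z in (.09,.13,.16,.2,.25,.3):
            m=ok&(abs(wz+d*c(np.pi-np.radians(lean))-z)<.004); rr=wr[m]+d*s(np.pi-np.radians(lean)); i=rr.argmin()
            row.append((round(rr[i],3),round(j2[m][i],2),round(j3[m][i],2),round(j5[m][i],2)))
        print(lean,row)
E
python3 fk.py
```

```text
[0.4411 0.5773 0.0184 0.26   0.2482] 0.004397421909061949
60 [(np.float64(1.188), np.float64(1.21), np.float64(0.64), np.float64(0.24)), (np.float64(1.171), np.float64(1.12), np.float64(0.74), np.float64(0.24)), (np.float64(1.154), np.float64(1.04), np.float64(0.82), np.float64(0.24)), (np.float64(1.129), np.float64(0.93), np.float64(0.92), np.float64(0.24)), (np.float64(1.086), np.float64(0.78), np.float64(1.07), np.float64(0.24)), (np.float64(0.512), np.float64(-0.65), np.float64(2.48), np.float64(0.26))]
50 [(np.float64(1.046), np.float64(0.87), np.float64(1.16), np.float64(0.24)), (np.float64(1.008), np.float64(0.75), np.float64(1.28), np.float64(0.24)), (np.float64(0.974), np.float64(0.64), np.float64(1.38), np.float64(0.24)), (np.float64(0.911), np.float64(0.48), np.float64(1.55), np.float64(0.24)), (np.float64(0.494), np.float64(-0.6), np.float64(2.48), np.float64(0.39)), (np.float64(0.458), np.float64(-0.79), np.float64(2.48), np.float64(0.57))]
40 [(np.float64(0.81), np.float64(0.44), np.float64(1.76), np.float64(0.24)), (np.float64(0.498), np.float64(-0.33), np.float64(2.48
[... 2362 characters left out ...]
.float64(1.44)), (np.float64(0.223), np.float64(-0.74), np.float64(2.48), np.float64(1.58)), (np.float64(0.187), np.float64(-0.9), np.float64(2.47), np.float64(1.74)), (np.float64(0.186), np.float64(-0.9), np.float64(2.37), np.float64(1.84))]
-20 [(np.float64(0.241), np.float64(-0.34), np.float64(2.48), np.float64(1.35)), (np.float64(0.227), np.float64(-0.46), np.float64(2.48), np.float64(1.47)), (np.float64(0.213), np.float64(-0.56), np.float64(2.48), np.float64(1.57)), (np.float64(0.187), np.float64(-0.7), np.float64(2.48), np.float64(1.71)), (np.float64(0.144), np.float64(-0.89), np.float64(2.48), np.float64(1.91)), (np.float64(0.143), np.float64(-0.9), np.float64(2.4), np.float64(1.99))]
```

```bash
cat > sim.py <<'E'
import numpy as np
from scipy.optimize import least_squares
from scipy.spatial.transform import Rotation as R
L1,L2,M,d,h=.4411,.5773,.0184,.26,.2482
LO=np.array([-2.77,-.9,.21,-1.53,.24,-2.84]);HI=np.array([2.77,2.22,2.48,4.67,2.81,2.84])
def fk(q):
    j1,j2,j3,j4,j5,j6=q
    A=R.from_euler("ZYZYZ",[j1,j2+j3,j4,j5,j6]).as_matrix()
    F=R.from_euler("ZY",[j1,j2+j3]).as_matrix(); U=R.from_euler("ZY",[j1,j2]).as_matrix()
    p=np.array([0,0,h])+U[:,2]*L1+F[:,2]*L2+F[:,0]*M+A[:,2]*d
    x=A[:,2]; y=-A[:,0]; return p,np.c_[x,y,np.cross(x,y)]
def ik(q0,p,T,w):
    def e(q):
        P,X=fk(q); return np.r_[(P-p),w*R.from_matrix(T@X.T).as_rotvec()]
    return least_squares(e,np.clip(q0,LO+1e-6,HI-1e-6),bounds=(LO,HI),xtol=1e-10,ftol=1e-10).x
def row(q,r,w=.3):
    P,X=fk(q); P=P+X@np.array(r[:3])/100; X=X@R.from_rotvec([np.radians(r[3]),0,0]).as_matrix()
    return ik(q,P,X,w)
def show(q):
    P,X=fk(q); print(P.round(3),"x",X[:,0].round(2),"y",X[:,1].round(2),"z",X[:,2].round(2),"q",q.round(2))
E
python3 - <<'E'
from sim import *
show(np.array([-1.58,.52,1.64,1.03,.73,2.84]));print("meas 0.235 -0.7925 0.1117 x .57 -.431 -.7 y .467 .87 -.155")
q0=np.array([-1.4,.58,1.29,.42,.88,2.84])
for w in (.1,.3,1.):
    q=q0
    for i in range(6): q=row(q,[0,0,0,8.5],w)
    show(q)
# pan: down at (.45,.0,.2), j6=-2.84
for s in (1,-1):
  q=ik(np.array([0,-.2,2,0,1.3,s*2.84]),np.array([.5,0,.22]),fk(np.array([0,0,2,0,np.pi-2,s*2.84]))[1],.3)
  for i in range(14):
    if i%2==0: show(q)
    P,X=fk(q); c=X.T@(np.array([.5,0,.22])-P)*100; q=row(q,[*np.clip(c,-5,5),s*8.5])
E
```

```text
Traceback (most recent call last):
  File "sim.py", line 20, in show
    P,X=fk(q); print(P.round(3),"x",X[:,0].round(2),"y",X[:,1].round(2),"z",X[:,2].round(2),"q",q.round(2))
        ~~^^^
  File "sim.py", line 8, in fk
    A=R.from_euler("ZYZYZ",[j1,j2+j3,j4,j5,j6]).as_matrix()
      ~~~~~~~~~~~~^^^^^^^^^^^^^^^^^^^^^^^^^^^^^
  File "scipy/spatial/transform/_rotation.pyx", line 1413, in scipy.spatial.transform._rotation.Rotation.from_euler
ValueError: Expected axis specification to be a non-empty string of upto 3 characters, got ZYZYZ
```

```bash
sed -i 's/    A=R.from_euler("ZYZYZ".*/    A=(R.from_euler("ZYZ",[j1,j2+j3,j4])*R.from_euler("YZ",[j5,j6])).as_matrix()/' sim.py
cat > t1.py <<'E'
from sim import *
show(np.array([-1.58,.52,1.64,1.03,.73,2.84]));print("meas 0.235 -0.7925 0.1117 x .57 -.431 -.7 y .467 .87 -.155")
q0=np.array([-1.4,.58,1.29,.42,.88,2.84])
for w in (.1,.3,1.):
    q=q0
    for i in range(6): q=row(q,[0,0,0,8.5],w)
    show(q)
for s in (1,-1):
  q=ik(np.array([0,-.2,2,0,1.3,s*2.84]),np.array([.5,0,.22]),fk(np.array([0,0,2,0,np.pi-2,s*2.84]))[1],.3)
  for i in range(15):
    if i%2==0: show(q)
    P,X=fk(q); c=X.T@(np.array([.5,0,.22])-P)*100; q=row(q,[*np.clip(c,-5,5),s*8.5])
E
python3 t1.py
```

```text
[ 0.141 -0.802  0.113] x [ 0.57 -0.43 -0.7 ] y [ 0.47  0.87 -0.16] z [ 0.68 -0.23  0.7 ] q [-1.58  0.52  1.64  1.03  0.73  2.84]
meas 0.235 -0.7925 0.1117 x .57 -.431 -.7 y .467 .87 -.155
[ 0.229 -0.863  0.202] x [ 0.66 -0.46 -0.59] y [ 0.41  0.88 -0.23] z [ 0.63 -0.09  0.77] q [-1.49  0.56  1.46  1.1   0.77  2.84]
[ 0.204 -0.848  0.174] x [ 0.63 -0.46 -0.63] y [ 0.43  0.88 -0.21] z [ 0.65 -0.14  0.75] q [-1.52  0.55  1.51  1.08  0.76  2.84]
[ 0.084 -0.772  0.045] x [ 0.51 -0.41 -0.76] y [ 0.51  0.85 -0.12] z [ 0.69 -0.33  0.64] q [-1.64  0.56  1.7   0.99  0.69  2.84]
[ 0.5  -0.    0.22] x [ 0.  0. -1.] y [-0.95 -0.3  -0.  ] z [-0.3   0.95  0.  ] q [-0.   -0.09  2.    0.    1.24  2.84]
[ 0.499 -0.015  0.218] x [ 0.02  0.13 -0.99] y [-0.99 -0.15 -0.04] z [-0.16  0.98  0.13] q [-0.1  -0.09  2.01  0.14  1.23  2.84]
[ 0.498 -0.014  0.215] x [ 0.05  0.27 -0.96] y [-1.   -0.02 -0.05] z [-0.03  0.96  0.27] q [-0.17 -0.09  2.03  0.3   1.22  2.84]
[ 0.497 -0.013  0.213] x [ 0.09  0.4  -0.91] y [-0.99  0.12 -0.05] z [0.09 0.91 0.41] q [-0.24 -0.09  2.05  0.45  1.22  2.84]
[ 0.497 -0.012  0.211
[... 781 characters left out ...]
2 -0.05] z [ 0.03  0.96 -0.27] q [ 0.17 -0.09  2.03 -0.3   1.22 -2.84]
[0.497 0.013 0.213] x [ 0.09 -0.4  -0.91] y [-0.99 -0.12 -0.05] z [-0.09  0.91 -0.41] q [ 0.24 -0.09  2.05 -0.45  1.22 -2.84]
[0.497 0.012 0.211] x [ 0.14 -0.52 -0.84] y [-0.97 -0.24 -0.01] z [-0.2   0.82 -0.54] q [ 0.31 -0.08  2.08 -0.61  1.23 -2.84]
[0.497 0.01  0.209] x [ 0.2  -0.62 -0.76] y [-0.93 -0.35  0.04] z [-0.3   0.7  -0.65] q [ 0.37 -0.06  2.11 -0.76  1.25 -2.84]
[0.497 0.009 0.206] x [ 0.26 -0.71 -0.66] y [-0.89 -0.44  0.12] z [-0.37  0.55 -0.75] q [ 0.42 -0.04  2.15 -0.91  1.27 -2.84]
[0.497 0.007 0.204] x [ 0.32 -0.77 -0.54] y [-0.84 -0.5   0.21] z [-0.43  0.39 -0.81] q [ 0.47 -0.01  2.18 -1.05  1.31 -2.84]
```

```bash
python3 - <<'E'
import re
s=open('fk.py').read().replace("b+=[np.hypot(x,y),z]","b+=[np.sqrt(x*x+y*y-.0985**2),z]");open('fk.py','w').write(s)
import fk; print(fk.K.round(4),np.abs(np.array(fk.A)@fk.K-fk.b).max())
t=open('sim.py').read(); t=re.sub(r"L1,L2,M,d,h=.*","L1,L2,M,d,h="+",".join(f"{k:.4f}" for k in fk.K)+"; S=.0985",t); t=t.replace("+A[:,2]*d\n","+A[:,2]*d+U[:,1]*S\n"); open('sim.py','w').write(t)
E
python3 t1.py | head -5
python3 - <<'E'
from h import *; from sim import show
rep(); show(np.array(st()[0]["qpos"])); print(totool([0,0,-.15]),totool([-.0185,.0465,0]))
E
```

```text
[ 0.141 -0.802  0.113] x [ 0.57 -0.43 -0.7 ] y [ 0.47  0.87 -0.16] z [ 0.68 -0.23  0.7 ] q [-1.58  0.52  1.64  1.03  0.73  2.84]
meas 0.235 -0.7925 0.1117 x .57 -.431 -.7 y .467 .87 -.155
[ 0.229 -0.863  0.202] x [ 0.66 -0.46 -0.59] y [ 0.41  0.88 -0.23] z [ 0.63 -0.09  0.77] q [-1.49  0.56  1.46  1.1   0.77  2.84]
[ 0.204 -0.848  0.174] x [ 0.63 -0.46 -0.63] y [ 0.43  0.88 -0.21] z [ 0.65 -0.14  0.75] q [-1.52  0.55  1.51  1.08  0.76  2.84]
[ 0.084 -0.772  0.045] x [ 0.51 -0.41 -0.76] y [ 0.51  0.85 -0.12] z [ 0.69 -0.33  0.64] q [-1.64  0.56  1.7   0.99  0.69  2.84]
t 12.1 tcp [ 0.2285 -0.3049  0.3392] x [ 0.173 -0.447 -0.878] y [-0.01   0.89  -0.456] z [0.985 0.088 0.149] open 1.0 F [ 0.2 -0.2  0.1] q [-1.19 -0.82  2.33 -0.    1.13 -2.81]
[ 0.139 -0.353  0.339] x [ 0.17 -0.45 -0.88] y [-0.01  0.89 -0.46] z [0.98 0.09 0.15] q [-1.19 -0.82  2.33 -0.    1.13 -2.81]
[13.16  6.83 -2.24] [-2.4   4.16 -1.41]Traceback (most recent call last):
  File "<stdin>", line 3, in <module>
NameError: name 'np' is not defined
```

```bash
python3 - <<'E'
import re, numpy as np
import fk; print(fk.K.round(4),np.abs(np.array(fk.A)@fk.K-fk.b).max())
t=open('sim.py').read(); t=re.sub(r"L1,L2,M,d,h=.*","L1,L2,M,d,h="+",".join(f"{k:.4f}" for k in fk.K)+"; S=.0985",t); t=t.replace("+A[:,2]*d\n","+A[:,2]*d+U[:,1]*S\n"); open('sim.py','w').write(t)
E
python3 t1.py | head -5
```

```text
[0.4442 0.5709 0.0172 0.2542 0.2398] 0.002748897812088702
[ 0.237 -0.797  0.116] x [ 0.57 -0.43 -0.7 ] y [ 0.47  0.87 -0.16] z [ 0.68 -0.23  0.7 ] q [-1.58  0.52  1.64  1.03  0.73  2.84]
meas 0.235 -0.7925 0.1117 x .57 -.431 -.7 y .467 .87 -.155
[ 0.323 -0.841  0.204] x [ 0.66 -0.46 -0.6 ] y [ 0.41  0.88 -0.22] z [ 0.63 -0.1   0.77] q [-1.49  0.54  1.48  1.1   0.77  2.84]
[ 0.296 -0.826  0.176] x [ 0.63 -0.45 -0.63] y [ 0.43  0.88 -0.2 ] z [ 0.64 -0.14  0.75] q [-1.52  0.53  1.54  1.08  0.76  2.84]
[ 0.172 -0.757  0.053] x [ 0.5  -0.4  -0.76] y [ 0.52  0.85 -0.11] z [ 0.69 -0.34  0.63] q [-1.65  0.52  1.74  0.98  0.7   2.84]
```

>>> drive_tool:
  steps:
    - [3.3,1.7,-0.56,0,1]
    - [3.3,1.7,-0.56,0,1]
    - [3.3,1.7,-0.56,0,1]
    - [3.3,1.7,-0.56,0,1]
    - [-1.2,2.1,-0.7,0,1]
    - [-1.2,2.1,-0.7,0,1]
    - [-1.2,2.1,-0.7,0,1]
    - [-1.2,2.1,-0.7,0,1]

```text
time: 12.9
eef_pos: [0.2448, -0.2589, 0.2465]
tcp_rot: [-0.166, 0.643, -0.134, 0.735]
contact_force: [-0.5, -1.3, 0.1]
opening: 0.996
```

Run:
```python
from h import *; from sim import show
rep(); show(np.array(st()[0]["qpos"]))
```

```text
t 12.9 tcp [ 0.2448 -0.2589  0.2465] x [ 0.137 -0.411 -0.902] y [-0.016  0.909 -0.416] z [0.991 0.071 0.118] open 0.996 F [-0.5 -1.3  0.1] q [-1.03 -0.83  2.48 -0.11  1.05 -2.62]
[ 0.242 -0.26   0.246] x [ 0.14 -0.41 -0.9 ] y [-0.02  0.91 -0.42] z [0.99 0.07 0.12] q [-1.03 -0.83  2.48 -0.11  1.05 -2.62]
```

```bash
cat > t2.py <<'E'
from h import *; import sim
from sim import *
q0=np.array(st()[0]["qpos"])
for name,dz,amt in (("in",0,.04),("in+down",-.02,.04),("down",-.04,.0),("out+up",.0,-.04)):
    q=q0.copy()
    for i in range(12):
        P,X=fk(q); dd=-np.array([np.cos(q[0]),np.sin(q[0]),0])*amt+np.array([0,0,dz]); c=X.T@dd*100
        q=row(q,[*c,0],.5)
        if i in(5,11): print(name,end=" "); show(q)
E
python3 t2.py
```

```text
in [ 0.236 -0.135  0.257] x [-0.01 -0.36 -0.93] y [-0.02  0.93 -0.36] z [ 1.    0.01 -0.02] q [-0.59 -0.9   2.48 -0.32  1.37 -2.15]
in [ 0.188 -0.026  0.262] x [-0.18 -0.37 -0.91] y [-0.02  0.93 -0.37] z [ 0.98 -0.05 -0.18] q [-0.14 -0.9   2.48 -0.4   1.69 -1.72]
in+down [ 0.234 -0.136  0.253] x [-0.01 -0.32 -0.95] y [-0.02  0.95 -0.32] z [ 1.    0.02 -0.02] q [-0.64 -0.9   2.48 -0.27  1.38 -2.21]
in+down [ 0.195 -0.025  0.254] x [-0.17 -0.28 -0.94] y [-0.02  0.96 -0.28] z [ 0.98 -0.03 -0.17] q [-0.22 -0.9   2.48 -0.32  1.67 -1.8 ]
down [ 0.299 -0.303  0.041] x [ 0.08 -0.36 -0.93] y [-0.02  0.93 -0.37] z [1.   0.05 0.06] q [-0.93 -0.16  2.48 -0.33  0.49 -2.27]
down [ 0.322 -0.3   -0.174] x [-0.01 -0.35 -0.94] y [-0.02  0.94 -0.35] z [ 1.    0.02 -0.02] q [-0.83  0.55  2.31 -1.53  0.25 -0.93]
out+up [ 0.365 -0.466  0.246] x [ 0.14 -0.41 -0.9 ] y [-0.02  0.91 -0.42] z [0.99 0.07 0.12] q [-1.03 -0.12  2.03 -0.13  0.8  -2.58]
out+up [ 0.488 -0.673  0.246] x [ 0.14 -0.41 -0.9 ] y [-0.02  0.91 -0.42] z [0.99 0.07 0.12] q [-1.03  0.41  1.44 -0.12  0.86 -2.59]
```

```bash
cat > t3.py <<'E'
from h import *; import sim
from sim import *
q0=np.array(st()[0]["qpos"])
for tgt in ([.5,.0,.3],[.5,.1,.3],[.5,.2,.3],[.5,-.1,.3]):
    T=fk(q0)[1]; q=ik(q0,np.array(tgt),T,.5); best=(9,)
    if tgt[1]==0: show(q)
    for i in range(50):
        P,X=fk(q); c=X.T@(np.array(tgt)-P)*100
        q=row(q,[*np.clip(c,-4,4),8.5],.5); l=np.hypot(*fk(q)[1][:2,0])
        if l<best[0]: best=(l,i,q)
    print(tgt,best[:2],end=" "); show(best[2])
E
python3 t3.py
```

```text
[ 0.5 -0.   0.3] x [ 0.14 -0.41 -0.9 ] y [-0.02  0.91 -0.42] z [0.99 0.07 0.12] q [ 0.01 -0.19  1.99 -0.45  1.23 -1.47]
[0.5, 0.0, 0.3] (np.float64(0.23593645969093224), 33) [ 0.488 -0.042  0.302] x [ 0.21 -0.11 -0.97] y [-0.98 -0.07 -0.2 ] z [-0.05  0.99 -0.13] q [-0.26 -0.31  2.05 -0.06  1.17  2.84]
[0.5, 0.1, 0.3] (np.float64(0.15427882359544814), 33) [0.497 0.05  0.301] x [ 0.15 -0.02 -0.99] y [-0.97 -0.21 -0.15] z [-0.2   0.98 -0.05] q [-0.1  -0.25  2.   -0.    1.24  2.84]
[0.5, 0.2, 0.3] (np.float64(0.0787029974694806), 32) [0.509 0.148 0.303] x [ 0.07 -0.03 -1.  ] y [-0.91 -0.41 -0.05] z [-0.41  0.91 -0.06] q [ 0.11 -0.12  1.88 -0.04  1.31  2.84]
[0.5, -0.1, 0.3] (np.float64(0.2972486543863544), 34) [ 0.482 -0.136  0.301] x [ 0.25 -0.16 -0.95] y [-0.95  0.12 -0.27] z [ 0.16  0.98 -0.12] q [-0.46 -0.33  2.07 -0.03  1.09  2.84]
```

Run:
```python
from h import *
print(totool(np.array([.255,.159,.053])/7),totool(np.array([0,.37,0])/8))
```

```text
[-1.12  1.69  3.86] [-1.9   4.2   0.33]
```

>>> drive_tool:
  steps:
    - [-1.1,1.7,3.9,0,1]
    - [-1.1,1.7,3.9,0,1]
    - [-1.1,1.7,3.9,0,1]
    - [-1.1,1.7,3.9,0,1]
    - [-1.1,1.7,3.9,0,1]
    - [-1.1,1.7,3.9,0,1]
    - [-1.1,1.7,3.9,0,1]

```text
time: 13.6
eef_pos: [0.5045, -0.0983, 0.2989]
tcp_rot: [-0.166, 0.642, -0.134, 0.736]
contact_force: [-0.0, -1.7, 0.4]
opening: 0.999
```

>>> drive_tool:
  steps:
    - [-1.9,4.2,0.3,0,1]
    - [-1.9,4.2,0.3,0,1]
    - [-1.9,4.2,0.3,0,1]
    - [-1.9,4.2,0.3,0,1]
    - [-1.9,4.2,0.3,0,1]
    - [-1.9,4.2,0.3,0,1]
    - [-1.9,4.2,0.3,0,1]
    - [-1.9,4.2,0.3,0,1]

```text
time: 14.4
eef_pos: [0.5, 0.2717, 0.2991]
tcp_rot: [-0.165, 0.643, -0.133, 0.736]
contact_force: [1.0, 0.4, 0.4]
opening: 1.001
```

>>> drive_tool:
  steps:
    - [0,0,0,8.5,1]
    - [0,0,0,8.5,1]
    - [0,0,0,8.5,1]
    - [0,0,0,8.5,1]
    - [0,0,0,8.5,1]
    - [0,0,0,8.5,1]
    - [0,0,0,8.5,1]
    - [0,0,0,8.5,1]
    - [0,0,0,8.5,1]
    - [0,0,0,8.5,1]

```text
time: 15.4
eef_pos: [0.5003, 0.2697, 0.2989]
tcp_rot: [0.378, 0.382, -0.534, 0.653]
contact_force: [-0.7, -0.1, 0.7]
opening: 1.0
```

>>> drive_tool:
  steps:
    - [0,0,0,8.5,1]
    - [0,0,0,8.5,1]
    - [0,0,0,8.5,1]
    - [0,0,0,8.5,1]
    - [0,0,0,8.5,1]
    - [0,0,0,8.5,1]
    - [0,0,0,8.5,1]
    - [0,0,0,8.5,1]
    - [0,0,0,8.5,1]
    - [0,0,0,8.5,1]

```text
time: 16.4
eef_pos: [0.5003, 0.2697, 0.2989]
tcp_rot: [0.72, -0.079, -0.652, 0.226]
contact_force: [-0.7, 0.4, 0.9]
opening: 1.003
```

Run:
```python
from h import *; import sim
from sim import *
rep()
q0=np.array(st()[0]["qpos"]); q=q0;tgt=fk(q0)[0]
for i in range(22):
    P,X=fk(q); c=np.clip(X.T@(tgt-P)*100,-4,4)
    q=row(q,[*c,8.5],.5)
    if i>9: print(i,np.round(c,1),end=' ');show(q)
```

```text
t 16.4 tcp [0.5003 0.2697 0.2989] x [ 0.138 -0.408 -0.902] y [ 0.182 -0.885  0.428] z [-0.974 -0.223 -0.048] open 1.003 F [-0.7  0.4  0.9] q [ 0.5   0.08  1.73 -0.44  1.43  1.95]
10 [ 0.1 -1.5  4. ] [0.518 0.218 0.307] x [ 0.05 -0.14 -0.99] y [-0.81 -0.58  0.04] z [-0.58  0.8  -0.15] q [ 0.29  0.    1.76 -0.16  1.38  2.84]
11 [ 0.1 -1.4  4. ] [0.518 0.215 0.304] x [ 0.03 -0.08 -1.  ] y [-0.84 -0.54  0.01] z [-0.54  0.84 -0.09] q [ 0.26 -0.01  1.78 -0.09  1.36  2.84]
12 [ 0.1 -1.4  4. ] [0.517 0.212 0.301] x [ 0.02 -0.01 -1.  ] y [-0.86 -0.5  -0.01] z [-0.5   0.86 -0.02] q [ 0.22 -0.02  1.79 -0.02  1.35  2.84]
13 [ 0.1 -1.3  4. ] [0.517 0.209 0.297] x [ 0.01  0.05 -1.  ] y [-0.89 -0.46 -0.04] z [-0.46  0.89  0.04] q [ 0.18 -0.03  1.81  0.05  1.34  2.84]
14 [ 0.1 -1.2  4. ] [0.516 0.207 0.293] x [ 0.01  0.12 -0.99] y [-0.91 -0.41 -0.06] z [-0.41  0.91  0.11] q [ 0.15 -0.04  1.83  0.12  1.33  2.84]
15 [ 0.1 -1.1  4. ] [0.515 0.204 0.288] x [ 0.    0.19 -0.98] y [-0.93 -0.35 -0.07] z [-0.36  0.92  0.17] q [ 0.11 -0.05  1.85  0.19  1.32  2.84]
16 [ 0.1 -1.   4. ] [0.514 0.202 0.283] x [ 0.    0.26 -0.97] y [-0.95 -0.29 -0.08] z [-0.31  0.92  0.24] q [ 0.08 -0.06  1.88  0.27  1.31  2.84]
17 [ 0.1 -0.8  4. ] [0.512 0.201 0.278] x [ 0.    0.32 -0.95] y [-0.97 -0.24 -0.09] z [-0.25  0.92  0.31] q [ 0.04 -0.07  1.9   0.34  1.31  2.84]
18 [ 0.1 -0.7  4. ] [0.51  0.2   0.273] x [ 0.01  0.39 -0.92] y [-0.98 -0.18 -0.08] z [-0.19  0.91  0.38] q [ 0.01 -0.08  1.93  0.41  1.3   2.84]
19 [ 0.1 -0.5  4. ] [0.508 0.199 0.267] x [ 0.02  0.45 -0.89] y [-0.99 -0.11 -0.07] z [-0.14  0.89  0.44] q [-0.03 -0.08  1.96  0.49  1.29  2.84]
20 [ 0.1 -0.3  4. ] [0.506 0.198 0.26 ] x [ 0.02  0.51 -0.86] y [-1.   -0.05 -0.06] z [-0.08  0.86  0.51] q [-0.06 -0.09  1.99  0.56  1.29  2.84]
21 [ 0.1 -0.1  4. ] [0.504 0.199 0.254] x [ 0.04  0.57 -0.82] y [-1.    0.01 -0.04] z [-0.02  0.82  0.57] q [-0.09 -0.09  2.02  0.63  1.29  2.84]
```

>>> drive_tool:
  steps:
    - [0,0,0,8.5,1]
    - [0,0,0,8.5,1]
    - [0,0,0,8.5,1]
    - [0,0,0,8.5,1]
    - [0,0,0,8.5,1]
    - [0,0,0,8.5,1]
    - [0,-1,3,8.5,1]
    - [0,-1.5,4,8.5,1]
    - [0,-1.5,4,8.5,1]
    - [0,-1.5,4,8.5,1]

```text
time: 17.4
eef_pos: [0.5142, 0.2097, 0.3154]
tcp_rot: [0.689, -0.37, -0.572, -0.247]
contact_force: [0.7, -0.7, 0.2]
opening: 0.997
```

```bash
python3 -c "
from h import *
rep()"
```

```text
t 17.4 tcp [0.5142 0.2097 0.3154] x [ 0.071 -0.228 -0.971] y [-0.793 -0.604  0.084] z [-0.605  0.764 -0.224] open 0.997 F [ 0.7 -0.7  0.2] q [ 0.31 -0.01  1.77 -0.25  1.39  2.84]
```

>>> drive_tool:
  steps:
    - [0,-1.5,4,8.5,1]
    - [0,-1.4,4,8.5,1]
    - [0,-1.4,4,8.5,1]
    - [0,-1.4,4,4,1]
    - [0,0,0,0,1]

```text
time: 17.9
eef_pos: [0.5165, 0.1699, 0.312]
tcp_rot: [0.62, -0.376, -0.582, -0.368]
contact_force: [0.3, 0.1, -1.5]
opening: 1.003
```

```bash
python3 -c "
from h import *
rep()"
```

```text
t 17.9 tcp [0.5165 0.1699 0.312 ] x [ 0.039 -0.037 -0.999] y [-0.895 -0.446 -0.018] z [-0.445  0.894 -0.051] open 1.003 F [ 0.3  0.1 -1.5] q [ 0.15 -0.07  1.82 -0.04  1.36  2.84]
```

>>> drive_tool:
  steps:
    - [0,0,0,6,1]
    - [0,0,0,0,1]

```text
time: 18.1
eef_pos: [0.519, 0.1435, 0.3121]
tcp_rot: [0.602, -0.389, -0.575, -0.395]
contact_force: [-1.0, 0.1, -0.4]
opening: 1.0
```

Run:
```python
from h import *
rep()
c=cam("top","top1")
i=c["img"]; 
# cup crop
a=cv2.resize(i[205:300,320:400],None,fx=5,fy=5,interpolation=cv2.INTER_CUBIC); b=cv2.resize(i[120:215,270:350],None,fx=5,fy=5,interpolation=cv2.INTER_CUBIC)
cv2.imwrite("pics/crop1.png",np.hstack([a[:470],b[:470]]))
c2=cam("scene","scene1"); 
for n,C in(("top",c),("scene",c2)): print(n,"Ytop",rects(C,(20,130,120),(32,255,255),.096),"red",rects(C,(0,150,90),(6,255,255),.098,8))
```

```text
t 18.1 tcp [0.519  0.1435 0.3121] x [ 0.037 -0.014 -0.999] y [-0.922 -0.386 -0.029] z [-0.385  0.922 -0.027] open 1.0 F [-1.   0.1 -0.4] q [ 0.09 -0.09  1.84 -0.02  1.36  2.84]
top Ytop [(367, 248, 456, -279, 25, 25, 8.3)] red [(380, 168, 657, -320, 14, 16, 43.6), (320, 162, 676, -168, 10, 10, 88.3), (254, 170, 657, -3, 65, 21, 4.9)]
scene Ytop [(175, 283, 694, -317, 24, 28, 9.8), (181, 194, 473, -279, 26, 52, 89.4)] red [(172, 276, 679, -322, 17, 12, 32.3), (245, 258, 677, -169, 13, 12, 74.7), (319, 256, 712, -21, 64, 19, 4.5)]
```

View pics/crop1.png

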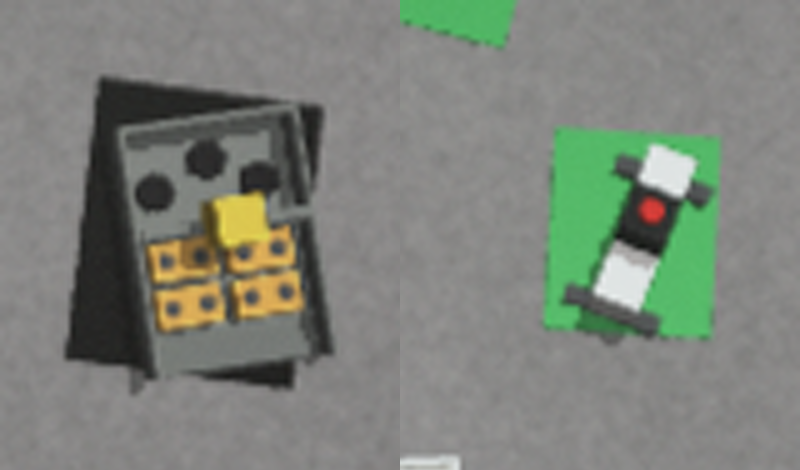

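Run:
```python
from h import *
print(totool(np.array([.456,-.279,.22])-st()[1])/10)
c=cam("top")
M=np.array([pt(c,(320+u/5,205+v/5),.002)[:2] for u,v in((100,78),(65,357),(293,388),(322,105))]);print(M.round(4),M.mean(0).round(4))
```

```text
[ 0.95   2.25  -3.642]
[[ 0.5354 -0.2251]
 [ 0.3889 -0.2017]
 [ 0.3705 -0.3207]
 [ 0.5187 -0.3426]] [ 0.4534 -0.2725]
```

>>> drive_tool:
  steps:
    - [0.95,2.25,-3.64,0,1]
    - [0.95,2.25,-3.64,0,1]
    - [0.95,2.25,-3.64,0,1]
    - [0.95,2.25,-3.64,0,1]
    - [0.95,2.25,-3.64,0,1]
    - [0.95,2.25,-3.64,0,1]
    - [0.95,2.25,-3.64,0,1]
    - [0.95,2.25,-3.64,0,1]
    - [0.95,2.25,-3.64,0,1]
    - [0.95,2.25,-3.64,0,1]

```text
time: 19.25
eef_pos: [0.4559, -0.2798, 0.2193]
tcp_rot: [0.602, -0.388, -0.576, -0.394]
contact_force: [1.1, -0.5, -0.2]
opening: 1.003
```

>>> drive_tool:
  steps:
    - [0,0,0,-8.5,1]
    - [0,0,0,-8.5,1]
    - [0,0,0,-8.5,1]
    - [0,0,0,-8.5,1]
    - [0,0,0,-8.5,1]
    - [0,0,0,-8.5,1]
    - [0,0,0,-8.5,1]
    - [0,0,0,-8.5,1]

```text
time: 20.05
eef_pos: [0.4564, -0.278, 0.2195]
tcp_rot: [0.719, 0.003, -0.695, 0.013]
contact_force: [-0.3, -0.3, -0.3]
opening: 1.002
```

```bash
cat >> h.py <<'E'
def goto(P,yaz=None):  # print rows info: world target of TCP, tool-y azimuth (deg)
    s,p,r=st(); a=np.degrees(np.arctan2(r[1,1],r[0,1])); t=totool(np.asarray(P)-p)
    print("tool shift cm",t,"dist",np.linalg.norm(t).round(1),"yaz",a.round(1), "turn", None if yaz is None else -((yaz-a+180)%360-180))
E
python3 -c "
from h import *
rep();goto([.456,-.279,.15],-81.7)"
```

```text
t 20.05 tcp [ 0.4564 -0.278   0.2195] x [ 0.035 -0.013 -0.999] y [ 0.022 -1.     0.014] z [-0.999 -0.023 -0.035] open 1.002 F [-0.3 -0.3 -0.3] q [-0.74 -0.04  1.95  0.02  1.19  0.8 ]
tool shift cm [6.95 0.   0.28] dist 7.0 yaz -88.7 turn -7.026077508552476
```

>>> drive_tool:
  steps:
    - [4,0,0.15,-7,1]
    - [4,0,0.15,0,1]
    - [3.5,0,0.1,0,1]
    - [2.3,0,0.1,0,1]
    - [1.5,0,0.05,0,1]
    - [0,0,0,0,1]

```text
time: 20.65
eef_pos: [0.4549, -0.2798, 0.0641]
tcp_rot: [0.716, 0.044, -0.694, 0.053]
contact_force: [-0.9, 1.1, 1.1]
opening: 1.006
```

```bash
python3 -c "
from h import *
rep();goto([.456,-.279,.061],-81.7)
for n in('top','scene'):
  c=cam(n,n+'2'); print(n,rects(c,(20,130,120),(32,255,255),.096))"
```

```text
t 20.65 tcp [ 0.4549 -0.2798  0.0641] x [ 0.032 -0.01  -0.999] y [ 0.137 -0.99   0.014] z [-0.99  -0.137 -0.03 ] open 1.006 F [-0.9  1.1  1.1] q [-0.75  0.17  2.06  0.02  0.89  0.67]
tool shift cm [ 0.32 -0.07 -0.11] dist 0.3 yaz -82.1 turn -0.4247351917990727
top []
scene [(175, 283, 694, -317, 24, 28, 9.8), (181, 195, 474, -280, 53, 27, 16.8)]
```

>>> drive_tool:
  steps:
    - [0.3,0,-0.1,0,1]
    - [0,0,0,0,0]
    - [0,0,0,0,0]
    - [0,0,0,0,0]
    - [0,0,0,0,0]
    - [0,0,0,0,0]
  force: 90

```text
time: 21.35
eef_pos: [0.4568, -0.2811, 0.0638]
tcp_rot: [0.718, 0.043, -0.693, 0.053]
contact_force: [0.1, 0.9, 1.9]
opening: 0.269
```

>>> drive_tool:
  steps:
    - [0,0,0,0,0]
    - [-2,0,0,0,0]
    - [-4,0,0,0,0]
    - [-4,0,0,0,0]
    - [-4,0,0,0,0]
    - [-4,0,0,0,0]
    - [-2,0,0,0,0]
    - [0,0,0,0,0]

```text
time: 22.15
eef_pos: [0.4504, -0.2797, 0.2656]
tcp_rot: [0.719, 0.041, -0.692, 0.055]
contact_force: [1.1, -0.2, -6.6]
opening: 0.27
```

```bash
cat > t4.py <<'E'
from h import *; from sim import *
rep(); q=np.array(st()[0]["qpos"]); 
c=cam("top"); print("pan",rects(c,(0,0,190),(179,40,255),.011,1500),"tray",rects(c,(105,120,50),(125,255,255),.018,300))
E
python3 t4.py
```

```text
t 22.15 tcp [ 0.4504 -0.2797  0.2656] x [ 0.039 -0.017 -0.999] y [ 0.136 -0.991  0.022] z [-0.99  -0.136 -0.036] open 0.27 F [ 1.1 -0.2 -6.6] q [-0.75 -0.09  1.92  0.02  1.27  0.68]
pan [(250, 244, 478, 13, 168, 167, 1.4)] tray [(129, 251, 464, 329, 122, 150, 87.5)]
```

```bash
python3 -c "
from h import *
goto([.49,-.01,.25])"
```

```text
tool shift cm [  1.05 -26.1   -7.63] dist 27.2 yaz -82.2 turn None
```

>>> drive_tool:
  steps:
    - [0.05,-1.3,-0.38,0,0]
    - [0.1,-2.6,-0.76,0,0]
    - [0.13,-3.26,-0.95,0,0]
    - [0.14,-3.65,-1.06,0,0]
    - [0.15,-3.9,-1.14,0,0]
    - [0.14,-3.65,-1.06,0,0]
    - [0.13,-3.26,-0.95,0,0]
    - [0.1,-2.6,-0.76,0,0]
    - [0.05,-1.3,-0.38,0,0]
    - [0,-0.5,-0.15,0,0]

```text
time: 23.2
eef_pos: [0.4885, -0.009, 0.2485]
tcp_rot: [0.716, 0.044, -0.695, 0.054]
contact_force: [-0.7, -0.8, -5.5]
opening: 0.267
```

>>> drive_tool:
  steps:
    - [0,0,0,-4,0]
    - [0,0,0,-8,0]
    - [0,0,0,-8.5,0]
    - [0,0,0,-8.5,0]
    - [0,0,0,-8.5,0]
    - [0,0,0,-8.5,0]
    - [0,0,0,-8.5,0]
    - [0,0,0,-8.5,0]
    - [0,0,0,-8.5,0]
    - [0,0,0,-8.5,0]

```text
time: 24.2
eef_pos: [0.4892, -0.0116, 0.2499]
tcp_rot: [0.513, 0.48, -0.503, 0.503]
contact_force: [-0.0, -0.4, -6.3]
opening: 0.269
```

>>> drive_tool:
  steps:
    - [0,0,0,-8.5,0]
    - [0,0,0,-8.5,0]
    - [0,0,0,-8.5,0]
    - [0,0,0,-8.5,0]
    - [0,0,0,-8.5,0]
    - [0,0,0,-8.5,0]
    - [0,0,0,-8.5,0]
    - [0,0,0,-8.5,0]
    - [0,0,0,-8.5,0]
    - [0,0,0,-8.5,0]

```text
time: 25.2
eef_pos: [0.4891, -0.0116, 0.2498]
tcp_rot: [0.039, 0.694, -0.047, 0.717]
contact_force: [-1.0, -0.0, -4.6]
opening: 0.266
```

```bash
cat > t5.py <<'E'
from h import *; from sim import *
import sys
rep(); q=np.array(st()[0]["qpos"]); tgt=np.array(eval(sys.argv[1])); n=int(sys.argv[2]); turn=float(sys.argv[3])
goto(tgt)
for i in range(n):
    P,X=fk(q); c=np.clip(X.T@(tgt-P)*100,-4,4)
    q=row(q,[*c,turn],.5)
    print(i,np.round(c,1),end=' ');show(q)
E
python3 t5.py [.49,-.01,.2] 20 -8.5
```

```text
t 25.2 tcp [ 0.4891 -0.0116  0.2498] x [ 0.032 -0.013 -0.999] y [ 0.121  0.993 -0.009] z [ 0.992 -0.12   0.033] open 0.266 F [-1.  -0.  -4.6] q [-0.23 -0.17  2.02 -0.01  1.26 -1.68]
tool shift cm [ 4.98  0.22 -0.09] dist 5.0 yaz 83.1 turn None
0 [ 4.   0.5 -0. ] [ 0.49  -0.01   0.209] x [ 0.03 -0.01 -1.  ] y [-0.03  1.   -0.01] z [1.   0.03 0.03] q [-0.22 -0.13  2.06 -0.01  1.18 -1.82]
1 [ 0.9 -0.   0. ] [ 0.49 -0.01  0.2 ] x [ 0.03 -0.01 -1.  ] y [-0.17  0.98 -0.02] z [0.98 0.18 0.03] q [-0.22 -0.12  2.07 -0.01  1.16 -1.96]
2 [-0. -0. -0.] [ 0.49 -0.01  0.2 ] x [ 0.03 -0.01 -1.  ] y [-0.32  0.95 -0.02] z [0.95 0.32 0.03] q [-0.22 -0.12  2.07 -0.01  1.16 -2.11]
3 [ 0. -0. -0.] [ 0.49 -0.01  0.2 ] x [ 0.03 -0.01 -1.  ] y [-0.45  0.89 -0.03] z [0.89 0.46 0.02] q [-0.22 -0.12  2.07 -0.01  1.16 -2.26]
4 [ 0. -0. -0.] [ 0.49 -0.01  0.2 ] x [ 0.03 -0.01 -1.  ] y [-0.58  0.81 -0.03] z [0.81 0.58 0.02] q [-0.22 -0.12  2.07 -0.01  1.16 -2.41]
5 [ 0. -0. -0.] [ 0.49 -0.01  0.2 ] x [ 0.03 -0.01 -1.  ] y [-0.7   0.72 -0.03] z [0.72 0.7  0.01] q [-0.22 -0.12  2.07 -0.01  1.16 -2.56]
6 [ 0. -0. -0
[... 1320 characters left out ...]
02  0.175] x [ 0.09 -0.53 -0.84] y [-0.99 -0.13 -0.02] z [-0.1   0.83 -0.54] q [ 0.12 -0.02  2.11 -0.65  1.12 -2.84]
16 [-0.5  0.  -3.9] [0.486 0.017 0.172] x [ 0.12 -0.59 -0.8 ] y [-0.98 -0.2   0.01] z [-0.17  0.78 -0.6 ] q [ 0.15 -0.01  2.12 -0.73  1.12 -2.84]
17 [-0.6  0.2 -3.9] [0.486 0.014 0.169] x [ 0.14 -0.64 -0.75] y [-0.96 -0.27  0.05] z [-0.23  0.72 -0.66] q [ 0.17  0.01  2.14 -0.82  1.12 -2.84]
18 [-0.7  0.4 -3.9] [0.485 0.011 0.166] x [ 0.17 -0.69 -0.7 ] y [-0.94 -0.32  0.09] z [-0.29  0.65 -0.7 ] q [ 0.19  0.02  2.15 -0.9   1.13 -2.84]
19 [-0.8  0.5 -3.9] [0.485 0.008 0.163] x [ 0.2  -0.73 -0.65] y [-0.92 -0.38  0.14] z [-0.35  0.57 -0.74] q [ 0.21  0.04  2.17 -0.99  1.13 -2.84]
```

>>> drive_tool:
  steps:
    - [1,0,0,-8.5,0]
    - [2,0,0,-8.5,0]
    - [1.5,0,0,-8.5,0]
    - [0,0,0,-8.5,0]
    - [0,0,0,-8.5,0]
    - [0,0,0,-8.5,0]
    - [0,0,0,-8.5,0]
    - [0,-0.5,-2,-8.5,0]
    - [0,-0.8,-3.5,-8.5,0]
    - [0,-0.8,-4,-8.5,0]

```text
time: 26.2
eef_pos: [0.4815, 0.0046, 0.1964]
tcp_rot: [-0.449, 0.605, 0.353, 0.555]
contact_force: [-0.1, -0.1, -6.2]
opening: 0.265
```

```bash
python3 t5.py [.485,-.01,.18] 5 -8.5
```

```text
t 26.2 tcp [0.4815 0.0046 0.1964] x [ 0.018 -0.152 -0.988] y [-0.935  0.348 -0.071] z [ 0.355  0.925 -0.136] open 0.265 F [-0.1 -0.1 -6.2] q [-0.12 -0.12  2.08 -0.16  1.15 -2.84]
tool shift cm [ 1.85 -0.72 -1.  ] dist 2.2 yaz 159.6 turn None
0 [ 1.8 -0.7 -0.7] [0.487 0.016 0.173] x [ 0.02 -0.2  -0.98] y [-0.96  0.25 -0.07] z [ 0.26  0.95 -0.19] q [-0.06 -0.07  2.08 -0.23  1.11 -2.84]
1 [-0.1 -0.5 -2.7] [0.486 0.022 0.169] x [ 0.02 -0.27 -0.96] y [-0.98  0.17 -0.07] z [ 0.18  0.95 -0.26] q [-0.02 -0.06  2.09 -0.31  1.1  -2.84]
2 [-0.2 -0.5 -3.4] [0.485 0.023 0.165] x [ 0.03 -0.34 -0.94] y [-0.99  0.09 -0.07] z [ 0.11  0.94 -0.33] q [ 0.02 -0.04  2.1  -0.39  1.1  -2.84]
3 [-0.3 -0.4 -3.6] [0.484 0.022 0.161] x [ 0.05 -0.4  -0.91] y [-1.    0.01 -0.05] z [ 0.03  0.92 -0.4 ] q [ 0.05 -0.03  2.1  -0.47  1.09 -2.84]
4 [-0.4 -0.2 -3.7] [0.483 0.02  0.158] x [ 0.06 -0.47 -0.88] y [-1.   -0.07 -0.04] z [-0.04  0.88 -0.47] q [ 0.09 -0.02  2.12 -0.56  1.09 -2.84]
```

>>> drive_tool:
  steps:
    - [1.5,-0.5,-3.5,-8.5,0]
    - [1,-0.5,-4,-8.5,0]
    - [0.5,-0.4,-4,-8.5,0]
    - [0,0,0,0,0]

```text
time: 26.6
eef_pos: [0.4694, 0.0211, 0.1398]
tcp_rot: [-0.562, 0.59, 0.374, 0.443]
contact_force: [-1.9, -0.2, -6.0]
opening: 0.266
```

```bash
python3 t5.py [.48,-.015,.145] 6 -8.5
```

```text
t 26.6 tcp [0.4694 0.0211 0.1398] x [ 0.023 -0.332 -0.943] y [-0.995  0.089 -0.055] z [ 0.102  0.939 -0.328] open 0.266 F [-1.9 -0.2 -6. ] q [ 0.01 -0.04  2.14 -0.39  1.05 -2.84]
tool shift cm [ 0.73 -1.4  -3.45] dist 3.8 yaz 174.9 turn None
0 [ 0.6 -1.3 -3.1] [0.479 0.013 0.127] x [ 0.04 -0.4  -0.92] y [-1.    0.   -0.04] z [ 0.02  0.92 -0.4 ] q [ 0.03  0.01  2.14 -0.48  1.03 -2.84]
1 [-0.5 -0.2 -3.3] [0.478 0.012 0.124] x [ 0.06 -0.46 -0.89] y [-1.   -0.08 -0.02] z [-0.06  0.88 -0.46] q [ 0.06  0.02  2.15 -0.57  1.02 -2.84]
2 [-0.6 -0.  -3.4] [0.477 0.01  0.12 ] x [ 0.08 -0.52 -0.85] y [-0.99 -0.16  0.01] z [-0.14  0.84 -0.52] q [ 0.09  0.03  2.16 -0.66  1.02 -2.84]
3 [-0.8  0.1 -3.4] [0.476 0.008 0.117] x [ 0.11 -0.57 -0.81] y [-0.97 -0.24  0.04] z [-0.22  0.78 -0.58] q [ 0.12  0.05  2.18 -0.75  1.02 -2.84]
4 [-0.9  0.3 -3.5] [0.475 0.005 0.115] x [ 0.14 -0.62 -0.77] y [-0.95 -0.31  0.09] z [-0.29  0.72 -0.63] q [ 0.14  0.06  2.19 -0.84  1.02 -2.84]
5 [-1.   0.4 -3.5] [0.475 0.002 0.112] x [ 0.17 -0.67 -0.72] y [-0.92 -0.38  0.13] z [-0.36  0.64 -0.68] q [ 0.17  0.08  2.21 -0.93  1.03 -2.84]
```

>>> drive_tool:
  steps:
    - [-0.5,-1.2,-5,-8.5,0]
    - [-1,-0.5,-5,-8.5,0]
    - [-1,-0.3,-5,-8.5,0]

```text
time: 26.9
eef_pos: [0.4809, 0.0166, 0.1333]
tcp_rot: [0.664, -0.567, -0.368, -0.32]
contact_force: [-0.6, -0.5, -6.1]
opening: 0.271
```

```bash
python3 t5.py [.48,-.015,.145] 6 -8.5; python3 -c "
from h import *
c=cam('scene','s3')
cv2.imwrite('pics/s3c.png',cv2.resize(c['img'][120:270,210:410],None,fx=4,fy=4,interpolation=cv2.INTER_CUBIC))"
```

```text
t 26.9 tcp [0.4809 0.0166 0.1333] x [ 0.087 -0.518 -0.851] y [-0.988 -0.153 -0.008] z [-0.126  0.842 -0.525] open 0.271 F [-0.6 -0.5 -6.1] q [ 0.1   0.02  2.15 -0.65  1.04 -2.84]
tool shift cm [ 0.63  0.56 -3.26] dist 3.4 yaz -171.2 turn None
0 [ 0.4  0.6 -2.8] [0.477 0.006 0.12 ] x [ 0.11 -0.57 -0.82] y [-0.97 -0.23  0.03] z [-0.21  0.79 -0.58] q [ 0.11  0.04  2.18 -0.75  1.02 -2.84]
1 [-0.8  0.2 -3.2] [0.476 0.005 0.116] x [ 0.14 -0.62 -0.77] y [-0.95 -0.31  0.07] z [-0.28  0.72 -0.63] q [ 0.14  0.05  2.19 -0.84  1.02 -2.84]
2 [-1.   0.4 -3.4] [0.475 0.002 0.113] x [ 0.17 -0.66 -0.73] y [-0.92 -0.37  0.12] z [-0.35  0.65 -0.67] q [ 0.16  0.07  2.21 -0.93  1.02 -2.84]
3 [-1.1  0.6 -3.5] [ 0.474 -0.001  0.11 ] x [ 0.21 -0.7  -0.68] y [-0.88 -0.43  0.18] z [-0.42  0.57 -0.71] q [ 0.18  0.09  2.23 -1.02  1.03 -2.84]
4 [-1.3  0.7 -3.5] [ 0.474 -0.004  0.108] x [ 0.25 -0.74 -0.63] y [-0.84 -0.48  0.23] z [-0.48  0.47 -0.74] q [ 0.2   0.1   2.25 -1.11  1.03 -2.84]
5 [-1.4  0.9 -3.6] [ 0.473 -0.007  0.106] x [ 0.29 -0.76 -0.58] y [-0.8  -0.52  0.29] z [-0.53  0.38 -0.76] q [ 0.21  0.12  2.27 -1.21  1.04 -2.84]
```

View pics/s3c.png

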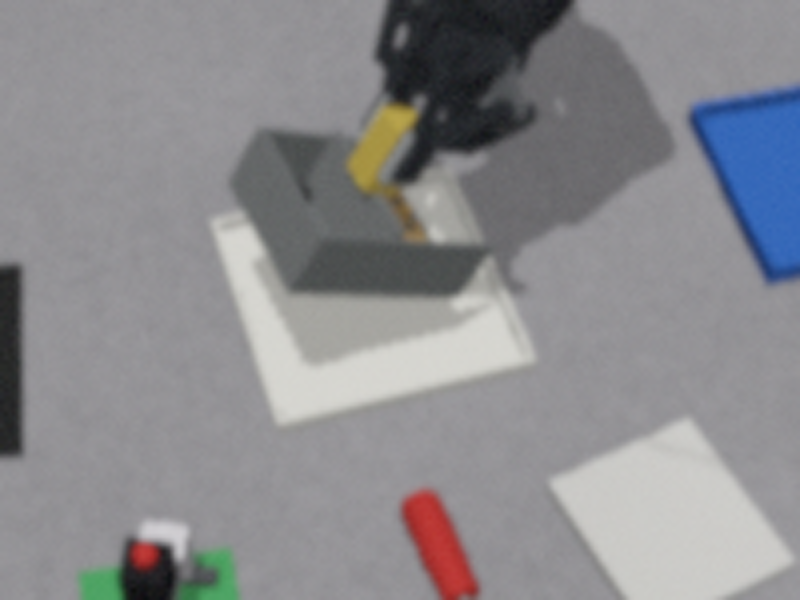

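>>> drive_tool:
  steps:
    - [0.8,0.8,-5,0,0]
    - [0.5,0.8,-5,-4,0]
    - [0,0.5,-5,-8.5,0]

```text
time: 27.25
eef_pos: [0.4791, -0.0528, 0.1228]
tcp_rot: [0.709, -0.564, -0.34, -0.252]
contact_force: [0.2, -0.9, -2.8]
opening: 0.267
```

```bash
python3 t5.py [.49,-.025,.145] 6 -8.5
```

```text
t 27.25 tcp [ 0.4791 -0.0528  0.1228] x [ 0.133 -0.629 -0.766] y [-0.971 -0.237  0.026] z [-0.198  0.74  -0.642] open 0.267 F [ 0.2 -0.9 -2.8] q [ 0.01  0.02  2.22 -0.88  0.96 -2.84]
tool shift cm [-3.3  -1.66  0.42] dist 3.7 yaz -166.3 turn None
0 [-3.6 -1.6  0.9] [ 0.487 -0.013  0.125] x [ 0.15 -0.66 -0.74] y [-0.94 -0.32  0.09] z [-0.3   0.68 -0.67] q [ 0.12  0.07  2.18 -0.9   1.03 -2.84]
1 [-0.7  0.3 -2.2] [ 0.485 -0.012  0.116] x [ 0.18 -0.7  -0.7 ] y [-0.91 -0.39  0.15] z [-0.37  0.61 -0.7 ] q [ 0.15  0.09  2.2  -0.99  1.03 -2.84]
2 [-1.   0.5 -3. ] [ 0.484 -0.013  0.111] x [ 0.22 -0.73 -0.65] y [-0.87 -0.44  0.21] z [-0.44  0.52 -0.73] q [ 0.17  0.11  2.22 -1.08  1.03 -2.84]
3 [-1.3  0.7 -3.4] [ 0.483 -0.016  0.108] x [ 0.25 -0.76 -0.6 ] y [-0.83 -0.49  0.27] z [-0.49  0.43 -0.76] q [ 0.18  0.13  2.24 -1.17  1.04 -2.84]
4 [-1.4  0.9 -3.5] [ 0.483 -0.019  0.105] x [ 0.3  -0.78 -0.54] y [-0.78 -0.52  0.33] z [-0.54  0.33 -0.77] q [ 0.19  0.15  2.26 -1.27  1.05 -2.84]
5 [-1.5  1.1 -3.6] [ 0.482 -0.022  0.104] x [ 0.34 -0.8  -0.49] y [-0.74 -0.55  0.39] z [-0.59  0.23 -0.78] q [ 0.2   0.16  2.28 -1.36  1.06 -2.84]
```

>>> drive_tool:
  steps:
    - [0,0,0,0,0]
    - [0,0,0,0,0]

```text
time: 27.45
eef_pos: [0.477, -0.051, 0.1203]
tcp_rot: [0.708, -0.564, -0.342, -0.251]
contact_force: [-0.8, 0.1, -3.3]
opening: 0.269
```

```bash
python3 -c "
from h import *
rep()
c=cam('scene','s4');d=cam('top','t4')
a=cv2.resize(c['img'][130:270,230:370],(400,400),interpolation=cv2.INTER_CUBIC);b=cv2.resize(d['img'][190:300,200:310],(400,400),interpolation=cv2.INTER_CUBIC)
cv2.imwrite('pics/s4c.png',np.hstack([a,b]))"
```

```text
t 27.45 tcp [ 0.477  -0.051   0.1203] x [ 0.128 -0.627 -0.768] y [-0.971 -0.236  0.031] z [-0.201  0.742 -0.639] open 0.269 F [-0.8  0.1 -3.3] q [ 0.01  0.02  2.22 -0.87  0.96 -2.84]
```

View pics/s4c.png

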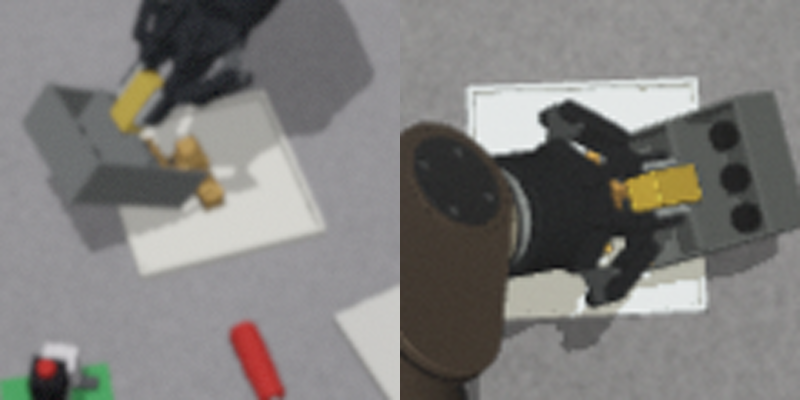

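>>> drive_tool:
  steps:
    - [-2.5,0,-1.5,-8.5,0]
    - [-3,-0.3,-1.5,-8.5,0]
    - [-3,0,-2,-8.5,0]
    - [-3,0,-3,-8.5,0]
    - [0,0,0,0,0]

```text
time: 28.05
eef_pos: [0.4647, 0.0433, 0.1037]
tcp_rot: [0.788, -0.499, -0.359, -0.05]
contact_force: [-1.3, -0.6, 8.0]
opening: 0.269
```

```bash
python3 -c "
from h import *
rep()
c=cam('scene','s5');d=cam('top','t5')
a=cv2.resize(c['img'][130:270,230:370],(400,400),interpolation=cv2.INTER_CUBIC);b=cv2.resize(d['img'][190:300,200:310],(400,400),interpolation=cv2.INTER_CUBIC)
cv2.imwrite('pics/s5c.png',np.hstack([a,b]))"
```

```text
t 28.05 tcp [0.4647 0.0433 0.1037] x [ 0.245 -0.75  -0.615] y [-0.821 -0.498  0.279] z [-0.516  0.436 -0.737] open 0.269 F [-1.3 -0.6  8. ] q [ 0.3   0.15  2.21 -1.08  1.11 -2.84]
```

View pics/s5c.png

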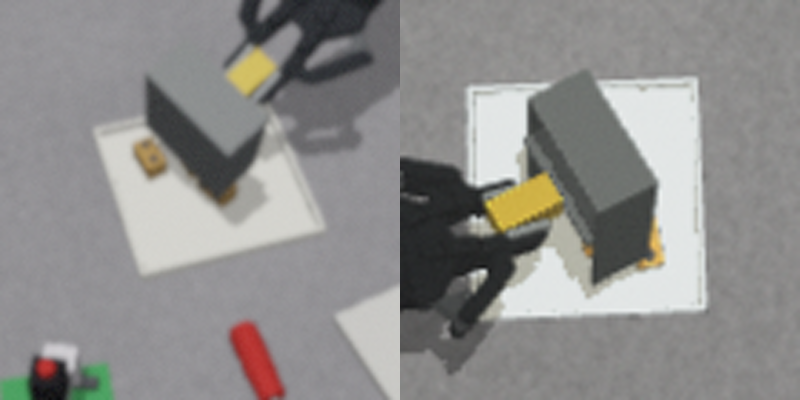

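>>> drive_tool:
  steps:
    - [-2.5,1.1,-2.95,0,0]
    - [-2.5,1.1,-2.95,0,0]
    - [-1.2,0.5,-1.5,0,0]
    - [0,0,0,0,0]

```text
time: 28.55
eef_pos: [0.4542, 0.059, 0.1584]
tcp_rot: [0.794, -0.509, -0.327, -0.064]
contact_force: [0.1, 0.9, -2.3]
opening: 0.267
```

```bash
python3 -c "
from h import *
rep()
c=cam('scene','s6');d=cam('top','t6')
a=cv2.resize(c['img'][130:270,230:370],(400,400),interpolation=cv2.INTER_CUBIC);b=cv2.resize(d['img'][190:300,200:310],(400,400),interpolation=cv2.INTER_CUBIC)
cv2.imwrite('pics/s6c.png',np.hstack([a,b]))"
```

```text
t 28.55 tcp [0.4542 0.059  0.1584] x [ 0.268 -0.766 -0.585] y [-0.849 -0.474  0.231] z [-0.455  0.435 -0.777] open 0.267 F [ 0.1  0.9 -2.3] q [ 0.35  0.04  2.21 -1.05  1.2  -2.84]
```

View pics/s6c.png

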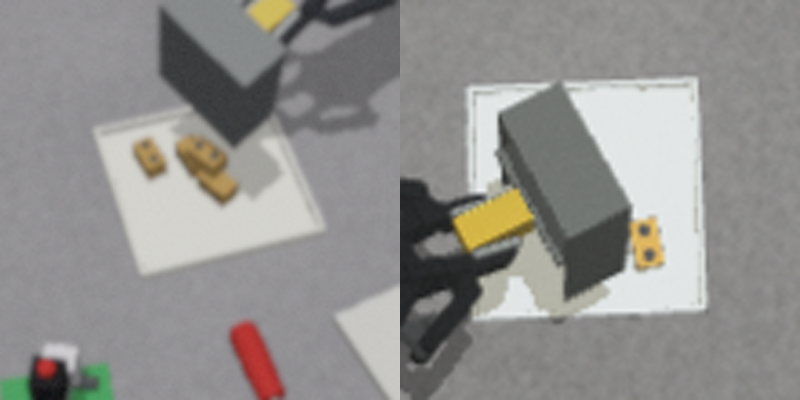

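```bash
cat > t6.py <<'E'
from h import *; from sim import *
q0=np.array(st()[0]["qpos"])
for tgt in ([.5,.0,.3],[.45,.1,.3],[.5,.1,.3],[.5,.15,.3],[.5,.2,.3],[.6,.1,.3]):
    q=ik(q0,np.array(tgt),fk(q0)[1],.5); best=(9,)
    for i in range(60):
        P,X=fk(q); c=X.T@(np.array(tgt)-P)*100
        q=row(q,[*np.clip(c,-4,4),8.5],.5); l=np.hypot(*fk(q)[1][:2,0])
        if l<best[0]: best=(l,i,q)
    print(tgt,np.round(best[:2],3),end=" "); show(best[2])
E
python3 t6.py; python3 -c "
from h import *
goto([.5,.1,.3]);print(totool([0,0,.1]))"
```

```text
[0.5, 0.0, 0.3] [ 0.411 50.   ] [ 0.49  -0.036  0.302] x [ 0.38 -0.15 -0.91] y [-0.92 -0.1  -0.37] z [-0.04  0.98 -0.17] q [-0.25 -0.42  2.16 -0.06  0.98  2.84]
[0.45, 0.1, 0.3] [ 0.277 51.   ] [0.448 0.044 0.303] x [ 0.27 -0.04 -0.96] y [-0.95 -0.19 -0.26] z [-0.17  0.98 -0.09] q [-0.12 -0.45  2.16 -0.01  1.16  2.84]
[0.5, 0.1, 0.3] [ 0.243 51.   ] [0.497 0.054 0.301] x [ 0.24 -0.04 -0.97] y [-0.95 -0.23 -0.22] z [-0.22  0.97 -0.09] q [-0.08 -0.3   2.04 -0.02  1.15  2.84]
[0.5, 0.15, 0.3] [ 0.164 52.   ] [0.506 0.088 0.303] x [ 0.16 -0.01 -0.99] y [-0.95 -0.28 -0.16] z [-0.28  0.96 -0.05] q [-0.02 -0.22  1.97 -0.01  1.22  2.84]
[0.5, 0.2, 0.3] [ 0.089 53.   ] [0.517 0.12  0.305] x [ 0.09 -0.01 -1.  ] y [-0.93 -0.35 -0.08] z [-0.35  0.94 -0.04] q [ 0.05 -0.13  1.89 -0.02  1.3   2.84]
[0.6, 0.1, 0.3] [ 0.196 52.   ] [0.597 0.061 0.3  ] x [ 0.2  -0.01 -0.98] y [-0.95 -0.23 -0.19] z [-0.23  0.97 -0.05] q [-0.07 -0.03  1.81  0.01  1.17  2.84]
tool shift cm [-10.41  -2.6  -11.51] dist 15.7 yaz -150.9 turn None
[-5.85  2.36 -7.76]
```

```bash
python3 -c "
from h import *
print(totool([.01,0,.142])/4, totool([.036,.191,0])/6)"
```

```text
[-2.01    0.6275 -2.8675] [-2.28166667 -2.015       1.10666667]
```

>>> drive_tool:
  steps:
    - [-1,0.3,-1.4,0,0]
    - [-2,0.6,-2.9,0,0]
    - [-2,0.6,-2.9,0,0]
    - [-2,0.6,-2.9,0,0]
    - [-1,0.3,-1.4,0,0]
    - [-2.3,-2,1.1,4,0]
    - [0,0,0,8,0]

```text
time: 29.35
eef_pos: [0.4562, 0.1197, 0.2383]
tcp_rot: [0.786, -0.552, -0.224, -0.164]
contact_force: [-0.2, -0.8, -3.3]
opening: 0.268
```

```bash
python3 -c "
from h import *
rep();print(totool(np.array([.5,.25,.3])-st()[1])/6)"
```

```text
t 29.35 tcp [0.4562 0.1197 0.2383] x [ 0.291 -0.795 -0.533] y [-0.941 -0.337 -0.011] z [-0.171  0.505 -0.846] open 0.268 F [-0.2 -0.8 -3.3] q [ 0.49  0.02  2.09 -1.02  1.39 -2.6 ]
[-2.06166667 -1.43        0.10166667]
```

>>> drive_tool:
  steps:
    - [-2.1,-1.4,0.1,0,0]
    - [-2.1,-1.4,0.1,0,0]
    - [-2.1,-1.4,0.1,0,0]
    - [-2.1,-1.4,0.1,0,0]
    - [-2.1,-1.4,0.1,0,0]
    - [-2.1,-1.4,0.1,0,0]
    - [0,0,0,4,0]
    - [0,0,0,7,0]
    - [0,0,0,7,0]
    - [0,0,0,7,0]

```text
time: 30.35
eef_pos: [0.4967, 0.2493, 0.2994]
tcp_rot: [0.732, -0.589, -0.099, -0.329]
contact_force: [0.4, 0.1, -2.4]
opening: 0.267
```

>>> drive_tool:
  steps:
    - [0,0,0,7,0]
    - [0,0,0,7,0]
    - [0,0,0,7,0]
    - [0,0,0,7,0]
    - [0,0,0,7,0]
    - [0,0,0,7,0]
    - [0,0,0,7,0]
    - [0,0,0,7,0]
    - [0,0,0,7,0]
    - [0,0,0,7,0]

```text
time: 31.35
eef_pos: [0.4967, 0.2491, 0.2995]
tcp_rot: [-0.411, 0.539, -0.257, 0.689]
contact_force: [0.7, 0.1, -2.1]
opening: 0.267
```

>>> drive_tool:
  steps:
    - [0,0,0,7,0]
    - [0,0,0,7,0]
    - [0,0,0,7,0]
    - [0,0,0,7,0]
    - [0,0,0,7,0]
    - [0,0,0,7,0]
    - [0,0,0,7,0]
    - [0,0,0,7,0]
    - [0,0,0,7,0]
    - [0,0,0,7,0]

```text
time: 32.35
eef_pos: [0.4967, 0.2491, 0.2995]
tcp_rot: [0.059, 0.294, -0.52, 0.8]
contact_force: [0.1, 0.2, -2.6]
opening: 0.268
```

>>> drive_tool:
  steps:
    - [0,0,0,7,0]
    - [0,0,0,7,0]
    - [0,0,0,7,0]
    - [0,0,0,7,0]
    - [0,0,0,7,0]
    - [0,0,0,7,0]
    - [0,0,0,7,0]
    - [0,0,0,7,0]
    - [0,0,0,7,0]
    - [0,0,0,7,0]

```text
time: 33.35
eef_pos: [0.4966, 0.2491, 0.2994]
tcp_rot: [0.507, -0.057, -0.594, 0.622]
contact_force: [0.0, 0.0, -2.0]
opening: 0.266
```

```bash
python3 t5.py [.5,.25,.3] 18 8.5
```

```text
t 33.35 tcp [0.4966 0.2491 0.2994] x [ 0.287 -0.797 -0.531] y [ 0.681 -0.22   0.698] z [-0.674 -0.562  0.48 ] open 0.266 F [ 0.  0. -2.] q [ 0.65  0.2   1.77 -0.94  1.6   1.46]
tool shift cm [-0.01  0.25 -0.25] dist 0.4 yaz -17.9 turn None
0 [-0.5 -0.2 -0.5] [0.5  0.25 0.3 ] x [ 0.29 -0.8  -0.53] y [ 0.57 -0.3   0.76] z [-0.77 -0.52  0.37] q [ 0.66  0.22  1.75 -0.94  1.6   1.62]
1 [-0. -0. -0.] [0.5  0.25 0.3 ] x [ 0.29 -0.8  -0.53] y [ 0.45 -0.38  0.81] z [-0.84 -0.47  0.25] q [ 0.66  0.22  1.75 -0.94  1.6   1.77]
2 [ 0. -0. -0.] [0.5  0.25 0.3 ] x [ 0.29 -0.8  -0.53] y [ 0.32 -0.44  0.84] z [-0.9  -0.41  0.13] q [ 0.66  0.22  1.75 -0.94  1.6   1.91]
3 [ 0. -0. -0.] [0.5  0.25 0.3 ] x [ 0.29 -0.8  -0.53] y [ 0.19 -0.5   0.85] z [-0.94 -0.34  0.01] q [ 0.66  0.22  1.75 -0.94  1.6   2.06]
4 [ 0. -0.  0.] [0.5  0.25 0.3 ] x [ 0.29 -0.8  -0.53] y [ 0.05 -0.54  0.84] z [-0.96 -0.27 -0.12] q [ 0.66  0.22  1.75 -0.94  1.6   2.21]
5 [ 0. -0.  0.] [0.5  0.25 0.3 ] x [ 0.29 -0.8  -0.53] y [-0.09 -0.58  0.81] z [-0.95 -0.18 -0.24] q [ 0.66  0.22  1.75 -0.94  1.6   2.36]
6 [ 0. -0.  0.] [0.5  0
[... 1003 characters left out ...]
221 0.343] x [ 0.2  -0.69 -0.69] y [-0.64 -0.63  0.44] z [-0.74  0.36 -0.57] q [ 0.53  0.15  1.68 -0.77  1.57  2.84]
14 [ 0.4 -1.8  4. ] [0.533 0.216 0.344] x [ 0.18 -0.66 -0.73] y [-0.66 -0.63  0.41] z [-0.73  0.41 -0.55] q [ 0.51  0.14  1.67 -0.73  1.56  2.84]
15 [ 0.4 -1.7  4. ] [0.536 0.211 0.344] x [ 0.16 -0.62 -0.76] y [-0.68 -0.63  0.37] z [-0.72  0.46 -0.53] q [ 0.48  0.13  1.66 -0.68  1.54  2.84]
16 [ 0.4 -1.6  4. ] [0.539 0.206 0.345] x [ 0.14 -0.59 -0.8 ] y [-0.7  -0.63  0.34] z [-0.7   0.51 -0.5 ] q [ 0.45  0.12  1.66 -0.63  1.53  2.84]
17 [ 0.4 -1.6  4. ] [0.541 0.2   0.344] x [ 0.13 -0.55 -0.83] y [-0.72 -0.63  0.31] z [-0.69  0.56 -0.47] q [ 0.43  0.11  1.66 -0.58  1.52  2.84]
```

>>> drive_tool:
  steps:
    - [0,0,0,7,0]
    - [0,0,0,7,0]
    - [0,0,0,7,0]
    - [0,0,0,7,0]
    - [0,0,0,7,0]
    - [0,0,0,7,0]
    - [0,0,0,7,0]
    - [0,0,0,7,0]
    - [0,0,0,7,0]
    - [0,0,0,7,0]

```text
time: 34.35
eef_pos: [0.4966, 0.2491, 0.2993]
tcp_rot: [0.772, -0.388, -0.454, 0.219]
contact_force: [-0.1, 0.1, -3.1]
opening: 0.264
```

>>> drive_tool:
  steps:
    - [0,0,0,7,0]
    - [0,-0.6,1.5,7,0]
    - [0.2,-1.4,3,7,0]
    - [0.4,-1.8,4,8,0]
    - [0.4,-1.8,4,8,0]
    - [0.4,-1.8,4,8,0]
    - [0.4,-1.8,4,8,0]
    - [0.4,-1.8,4,8,0]
    - [0.4,-1.8,4,8,0]

```text
time: 35.25
eef_pos: [0.5414, 0.1677, 0.3847]
tcp_rot: [0.769, -0.447, -0.453, -0.055]
contact_force: [0.7, 0.3, -2.8]
opening: 0.267
```

```bash
python3 t5.py [.52,.24,.31] 14 8.5
```

```text
t 35.25 tcp [0.5414 0.1677 0.3847] x [ 0.189 -0.638 -0.746] y [-0.738 -0.594  0.321] z [-0.648  0.49  -0.583] open 0.267 F [ 0.7  0.3 -2.8] q [ 0.41  0.05  1.68 -0.72  1.53  2.84]
tool shift cm [ 0.55 -5.11  9.28] dist 10.6 yaz -141.2 turn None
0 [ 0.2 -4.   4. ] [0.564 0.169 0.38 ] x [ 0.17 -0.6  -0.78] y [-0.75 -0.59  0.29] z [-0.64  0.54 -0.55] q [ 0.39  0.09  1.63 -0.67  1.52  2.84]
1 [ 0.5 -2.9  4. ] [0.578 0.17  0.375] x [ 0.16 -0.55 -0.82] y [-0.77 -0.59  0.26] z [-0.62  0.59 -0.52] q [ 0.36  0.12  1.6  -0.61  1.51  2.84]
2 [ 0.6 -1.3  4. ] [0.58  0.163 0.373] x [ 0.14 -0.51 -0.85] y [-0.78 -0.58  0.22] z [-0.6   0.64 -0.48] q [ 0.33  0.1   1.6  -0.56  1.49  2.84]
3 [ 0.6 -1.2  4. ] [0.579 0.155 0.37 ] x [ 0.13 -0.46 -0.88] y [-0.8  -0.57  0.18] z [-0.58  0.68 -0.44] q [ 0.3   0.09  1.61 -0.5   1.48  2.84]
4 [ 0.6 -1.2  4. ] [0.578 0.147 0.366] x [ 0.11 -0.41 -0.9 ] y [-0.82 -0.55  0.15] z [-0.56  0.73 -0.4 ] q [ 0.26  0.07  1.62 -0.44  1.46  2.84]
5 [ 0.5 -1.1  4. ] [0.577 0.139 0.361] x [ 0.1  -0.36 -0.93] y [-0.84 -0.53  0.11] z [-0.53  0.77 -0.35] q [ 0.23  0.05  1.64 -0.3
[... 478 characters left out ...]
113 0.333] x [ 0.08 -0.11 -0.99] y [-0.92 -0.39 -0.03] z [-0.38  0.91 -0.13] q [ 0.08 -0.02  1.74 -0.12  1.36  2.84]
10 [ 0.6 -0.9  4. ] [0.558 0.108 0.325] x [ 0.08 -0.04 -1.  ] y [-0.94 -0.34 -0.06] z [-0.34  0.94 -0.07] q [ 0.04 -0.04  1.77 -0.05  1.34  2.84]
11 [ 0.6 -0.8  4. ] [0.553 0.104 0.315] x [ 0.08  0.03 -1.  ] y [-0.95 -0.29 -0.09] z [-0.29  0.96  0.  ] q [-0.   -0.06  1.81  0.03  1.32  2.84]
12 [ 0.6 -0.7  4. ] [0.547 0.102 0.306] x [ 0.09  0.1  -0.99] y [-0.97 -0.23 -0.11] z [-0.24  0.97  0.07] q [-0.04 -0.08  1.84  0.1   1.3   2.84]
13 [ 0.6 -0.6  4. ] [0.541 0.1   0.295] x [ 0.1   0.16 -0.98] y [-0.98 -0.17 -0.13] z [-0.18  0.97  0.14] q [-0.08 -0.1   1.88  0.18  1.28  2.84]
```

>>> drive_tool:
  steps:
    - [-0.8,-2.8,5,8.5,0]
    - [-0.6,-2.8,5,8.5,0]
    - [-0.4,-2.6,5,8.5,0]
    - [-0.2,-2.5,5,8.5,0]
    - [0,-2.3,5,8.5,0]
    - [0,-2,5,8.5,0]

```text
time: 35.85
eef_pos: [0.5943, 0.1224, 0.4375]
tcp_rot: [0.715, -0.454, -0.479, -0.229]
contact_force: [0.0, -0.0, -2.4]
opening: 0.265
```

```bash
python3 t5.py [.52,.24,.31] 8 8.5
```

```text
t 35.85 tcp [0.5943 0.1224 0.4375] x [ 0.129 -0.429 -0.894] y [-0.869 -0.483  0.107] z [-0.478  0.763 -0.435] open 0.265 F [ 0.  -0.  -2.4] q [ 0.22  0.06  1.51 -0.46  1.54  2.84]
tool shift cm [ 5.4  -0.58 18.07] dist 18.9 yaz -150.9 turn None
0 [ 4.  -0.8  4. ] [0.595 0.094 0.402] x [ 0.12 -0.38 -0.92] y [-0.89 -0.46  0.07] z [-0.45  0.8  -0.39] q [ 0.16  0.04  1.59 -0.4   1.46  2.84]
1 [ 2.  -0.8  4. ] [0.591 0.079 0.382] x [ 0.12 -0.32 -0.94] y [-0.9  -0.43  0.03] z [-0.42  0.84 -0.34] q [ 0.11  0.02  1.63 -0.34  1.41  2.84]
2 [ 0.9 -0.8  4. ] [0.585 0.071 0.372] x [ 0.12 -0.26 -0.96] y [-0.92 -0.4  -0.01] z [-0.38  0.88 -0.28] q [ 0.07 -0.01  1.67 -0.27  1.38  2.84]
3 [ 0.9 -0.7  4. ] [0.578 0.063 0.361] x [ 0.12 -0.19 -0.97] y [-0.93 -0.35 -0.04] z [-0.34  0.92 -0.22] q [ 0.02 -0.04  1.71 -0.2   1.36  2.84]
4 [ 0.9 -0.6  4. ] [0.57  0.056 0.349] x [ 0.12 -0.13 -0.98] y [-0.95 -0.31 -0.08] z [-0.29  0.94 -0.16] q [-0.02 -0.06  1.75 -0.13  1.33  2.84]
5 [ 0.9 -0.5  4. ] [0.562 0.051 0.336] x [ 0.13 -0.06 -0.99] y [-0.96 -0.25 -0.11] z [-0.24  0.97 -0.09] q [-0.06 -0.09  1.8  -0.05  1.3   2.84]
6 [ 1.  -0.4  4. ] [0.553 0.048 0.323] x [ 0.14  0.01 -0.99] y [-0.97 -0.19 -0.14] z [-0.19  0.98 -0.02] q [-0.1  -0.12  1.85  0.03  1.27  2.84]
7 [ 1.  -0.2  4. ] [0.544 0.046 0.308] x [ 0.16  0.08 -0.98] y [-0.98 -0.12 -0.16] z [-0.13  0.99  0.06] q [-0.15 -0.14  1.9   0.11  1.25  2.84]
```

>>> drive_tool:
  steps:
    - [0.5,-1,4.5,-6,0]
    - [0.5,-1,4.5,-6,0]
    - [0.5,-1,4.5,-6,0]
    - [0.5,-1,4.5,-6,0]

```text
time: 36.25
eef_pos: [0.5181, 0.2596, 0.337]
tcp_rot: [0.748, -0.343, -0.564, -0.073]
contact_force: [0.4, 0.9, -2.7]
opening: 0.269
```

```bash
python3 t5.py [.54,.26,.33] 14 8.5
```

```text
t 36.25 tcp [0.5181 0.2596 0.337 ] x [ 0.128 -0.431 -0.893] y [-0.595 -0.754  0.278] z [-0.793  0.496 -0.353] open 0.269 F [ 0.4  0.9 -2.7] q [ 0.48  0.09  1.66 -0.46  1.5   2.72]
tool shift cm [ 0.89 -1.53 -1.47] dist 2.3 yaz -128.3 turn None
0 [ 0.7 -1.8 -1.2] [0.543 0.255 0.333] x [ 0.13 -0.42 -0.9 ] y [-0.7  -0.68  0.23] z [-0.71  0.59 -0.38] q [ 0.46  0.14  1.61 -0.45  1.49  2.84]
1 [ 0.  -0.2  0.6] [0.554 0.233 0.345] x [ 0.11 -0.39 -0.91] y [-0.74 -0.65  0.19] z [-0.67  0.65 -0.36] q [ 0.4   0.12  1.61 -0.42  1.48  2.84]
2 [ 0.1 -1.   3.2] [0.556 0.223 0.346] x [ 0.09 -0.34 -0.93] y [-0.76 -0.63  0.15] z [-0.64  0.7  -0.32] q [ 0.37  0.1   1.61 -0.36  1.48  2.84]
3 [ 0.1 -1.3  4. ] [0.556 0.218 0.345] x [ 0.08 -0.29 -0.95] y [-0.79 -0.61  0.12] z [-0.61  0.74 -0.27] q [ 0.34  0.09  1.62 -0.31  1.47  2.84]
4 [ 0.1 -1.4  4. ] [0.557 0.214 0.343] x [ 0.06 -0.24 -0.97] y [-0.81 -0.58  0.09] z [-0.59  0.78 -0.22] q [ 0.31  0.08  1.62 -0.25  1.46  2.84]
5 [ 0.1 -1.4  4. ] [0.558 0.21  0.341] x [ 0.05 -0.18 -0.98] y [-0.83 -0.56  0.06] z [-0.56  0.81 -0.17] q [ 0.27  0.07  1.63 -0.19
[... 453 characters left out ...]
.3  4. ] [0.557 0.195 0.327] x [ 0.01  0.07 -1.  ] y [-0.91 -0.42 -0.04] z [-0.42  0.91  0.06] q [0.14 0.03 1.7  0.07 1.4  2.84]
10 [ 0.1 -1.2  4. ] [0.556 0.192 0.322] x [ 0.01  0.13 -0.99] y [-0.93 -0.37 -0.06] z [-0.38  0.92  0.12] q [0.11 0.01 1.72 0.14 1.39 2.84]
11 [ 0.1 -1.1  4. ] [0.554 0.189 0.317] x [ 0.01  0.2  -0.98] y [-0.94 -0.32 -0.07] z [-0.33  0.93  0.18] q [0.07 0.   1.74 0.2  1.37 2.84]
12 [ 0.1 -1.   4. ] [0.553 0.187 0.312] x [ 0.01  0.26 -0.96] y [-0.96 -0.27 -0.08] z [-0.28  0.93  0.25] q [ 0.04 -0.01  1.77  0.27  1.36  2.84]
13 [ 0.2 -0.9  4. ] [0.551 0.185 0.306] x [ 0.01  0.33 -0.95] y [-0.97 -0.22 -0.09] z [-0.24  0.92  0.31] q [ 0.01 -0.01  1.8   0.34  1.35  2.84]
```

>>> drive_tool:
  steps:
    - [0.7,-1.5,-1,8.5,0]
    - [0,-0.2,1,8.5,0]
    - [0.1,-1,3,8.5,0]
    - [0.1,-1.3,4,8.5,0]
    - [0.1,-1.4,4,8.5,0]
    - [0.1,-1.4,4,8.5,0]
    - [0.1,-1.4,4,8.5,0]
    - [0.1,-1.3,4,8.5,0]

```text
time: 37.05
eef_pos: [0.5654, 0.1265, 0.3636]
tcp_rot: [0.635, -0.409, -0.549, -0.359]
contact_force: [0.2, 0.5, -2.3]
opening: 0.271
```

```bash
python3 t5.py [.54,.26,.33] 4 8.5
```

```text
t 37.05 tcp [0.5654 0.1265 0.3636] x [ 0.063 -0.124 -0.99 ] y [-0.913 -0.408 -0.007] z [-0.403  0.904 -0.139] open 0.271 F [ 0.2  0.5 -2.3] q [ 0.1  -0.01  1.67 -0.13  1.43  2.84]
tool shift cm [ 1.51 -3.11 13.57] dist 14.0 yaz -155.9 turn None
0 [ 1.4 -3.3  4. ] [0.583 0.124 0.347] x [ 0.06 -0.06 -1.  ] y [-0.93 -0.37 -0.04] z [-0.37  0.93 -0.08] q [ 0.07  0.02  1.66 -0.06  1.4   2.84]
1 [ 0.6 -1.   4. ] [0.58  0.12  0.338] x [ 0.06  0.01 -1.  ] y [-0.94 -0.33 -0.06] z [-0.33  0.94 -0.01] q [0.03 0.01 1.7  0.01 1.37 2.84]
2 [ 0.6 -0.8  4. ] [0.575 0.117 0.328] x [ 0.07  0.07 -1.  ] y [-0.96 -0.28 -0.08] z [-0.28  0.96  0.05] q [-0.   -0.01  1.73  0.08  1.35  2.84]
3 [ 0.6 -0.7  4. ] [0.569 0.114 0.318] x [ 0.07  0.14 -0.99] y [-0.97 -0.23 -0.1 ] z [-0.24  0.96  0.12] q [-0.04 -0.03  1.77  0.15  1.33  2.84]
```

>>> drive_tool:
  steps:
    - [0.3,-1.5,3.4,-6,0]
    - [0.3,-1.2,3.6,-6,0]
    - [0.3,-0.9,3.7,-6,0]
    - [0.3,-0.6,3.8,-6,0]
    - [0,0,0,8.5,0]
    - [0,-1,2,8.5,0]
    - [0.1,-1.3,4,8.5,0]
    - [0.1,-1.3,4,8.5,0]

```text
time: 37.85
eef_pos: [0.5344, 0.2149, 0.3265]
tcp_rot: [0.615, -0.348, -0.602, -0.373]
contact_force: [-0.4, 0.9, -2.8]
opening: 0.267
```

```bash
python3 t5.py [.54,.26,.33] 4 8.5
```

```text
t 37.85 tcp [0.5344 0.2149 0.3265] x [ 0.033  0.021 -0.999] y [-0.877 -0.48  -0.039] z [-0.48   0.877  0.002] open 0.267 F [-0.4  0.9 -2.8] q [ 0.2  -0.01  1.74  0.01  1.38  2.84]
tool shift cm [-0.24 -2.67  3.69] dist 4.6 yaz -151.3 turn None
0 [-0.3 -2.8  3.9] [0.548 0.215 0.326] x [ 0.03  0.09 -1.  ] y [-0.9  -0.44 -0.06] z [-0.44  0.89  0.07] q [0.17 0.01 1.71 0.08 1.38 2.84]
1 [-0.  -1.3  4. ] [0.548 0.212 0.323] x [ 0.02  0.15 -0.99] y [-0.92 -0.39 -0.08] z [-0.4   0.91  0.13] q [0.14 0.   1.73 0.15 1.37 2.84]
2 [ 0.  -1.2  4. ] [0.547 0.21  0.319] x [ 0.02  0.22 -0.98] y [-0.93 -0.34 -0.09] z [-0.35  0.91  0.2 ] q [ 0.1  -0.01  1.75  0.22  1.36  2.84]
3 [ 0.  -1.1  4. ] [0.547 0.208 0.315] x [ 0.02  0.28 -0.96] y [-0.95 -0.29 -0.1 ] z [-0.31  0.91  0.26] q [ 0.07 -0.02  1.78  0.29  1.35  2.84]
```

```bash
python3 -c "
from h import *
goto([.455,-.273,.22],-99);print(totool(np.array([.455,-.273,.22])-st()[1])/13)"
```

```text
tool shift cm [  9.38  30.78 -39.  ] dist 50.6 yaz -151.3 turn -52.30812964826856
[ 0.72153846  2.36769231 -3.        ]
```

>>> drive_tool:
  steps:
    - [0.36,1.2,-1.5,0,0]
    - [0.72,2.37,-3,0,0]
    - [0.72,2.37,-3,0,0]
    - [0.72,2.37,-3,0,0]
    - [0.72,2.37,-3,0,0]
    - [0.72,2.37,-3,0,0]
    - [0.72,2.37,-3,0,0]
    - [0.72,2.37,-3,0,0]
    - [0.72,2.37,-3,0,0]
    - [0.72,2.37,-3,0,0]

```text
time: 38.85
eef_pos: [0.4756, -0.1433, 0.2488]
tcp_rot: [0.615, -0.349, -0.602, -0.371]
contact_force: [0.8, -0.6, -3.5]
opening: 0.267
```

>>> drive_tool:
  steps:
    - [0.72,2.37,-3,0,0]
    - [0.72,2.37,-3,0,0]
    - [0.72,2.37,-3,0,0]
    - [0.36,1.2,-1.5,0,0]
    - [0,0,0,-8,0]
    - [0,0,0,-8,0]
    - [0,0,0,-8,0]
    - [0,0,0,-8,0]
    - [0,0,0,-8,0]
    - [0,0,0,-8,0]

```text
time: 39.85
eef_pos: [0.4546, -0.2734, 0.2205]
tcp_rot: [0.713, -0.072, -0.693, -0.087]
contact_force: [-0.2, -1.0, -4.5]
opening: 0.264
```

```bash
python3 -c "
from h import *
rep();goto([.454,-.273,.1],-99)"
```

```text
t 39.85 tcp [ 0.4546 -0.2734  0.2205] x [ 0.031  0.018 -0.999] y [-0.222 -0.975 -0.024] z [-0.974  0.223 -0.026] open 0.264 F [-0.2 -1.  -4.5] q [-0.75 -0.03  1.95  0.04  1.21  1.03]
tool shift cm [12.04  0.27  0.37] dist 12.0 yaz -102.9 turn -3.8504845018559877
```

>>> drive_tool:
  steps:
    - [3,0.07,0.1,-4,0]
    - [4,0.1,0.12,0,0]
    - [3.5,0.08,0.1,0,0]
    - [2.5,0.05,0.08,0,0]
    - [1.2,0,0.04,0,0]
    - [0.6,0,0.02,0,0]
    - [0.4,0,0,0,0]
    - [0,0,0,0,0]

```text
time: 40.65
eef_pos: [0.4659, -0.276, 0.0813]
tcp_rot: [0.724, -0.053, -0.685, -0.063]
contact_force: [10.1, 13.8, 36.1]
opening: 0.269
```

```bash
python3 -c "
from h import *
rep()"
```

```text
t 40.65 tcp [ 0.4659 -0.276   0.0813] x [ 0.055  0.011 -0.998] y [-0.163 -0.986 -0.02 ] z [-0.985  0.164 -0.053] open 0.269 F [10.1 13.8 36.1] q [-0.74  0.15  2.04  0.06  0.92  0.96]
```

>>> drive_tool:
  steps:
    - [-1.5,0,0,0,0]
    - [-0.3,0,0,0,0]

```text
time: 40.85
eef_pos: [0.4556, -0.2738, 0.0888]
tcp_rot: [0.716, -0.05, -0.693, -0.062]
contact_force: [-0.3, -1.6, -4.2]
opening: 0.266
```

```bash
python3 -c "
from h import *
rep()
c=cam('scene','s7');d=cam('top','t7')
a=cv2.resize(c['img'][150:250,140:240],(400,400),interpolation=cv2.INTER_CUBIC);b=cv2.resize(d['img'][200:300,300:400],(400,400),interpolation=cv2.INTER_CUBIC)
cv2.imwrite('pics/s7c.png',np.hstack([a,b]))"
```

```text
t 40.85 tcp [ 0.4556 -0.2738  0.0888] x [ 0.034  0.015 -0.999] y [-0.158 -0.987 -0.02 ] z [-0.987  0.158 -0.032] open 0.266 F [-0.3 -1.6 -4.2] q [-0.75  0.13  2.05  0.04  0.95  0.96]
```

View pics/s7c.png

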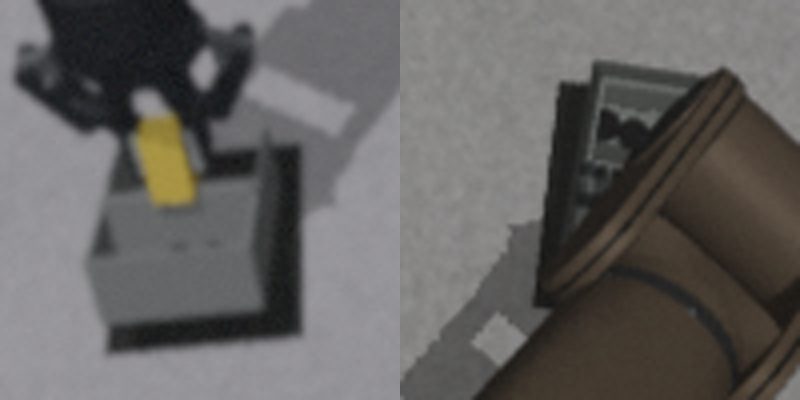

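>>> drive_tool:
  steps:
    - [0.4,0,0,0,0.05]
    - [0.3,0,0,0,0.05]
    - [0.2,0,0,0,0.05]
  force: 20

```text
time: 41.25
eef_pos: [0.4571, -0.2723, 0.0796]
tcp_rot: [0.716, -0.049, -0.693, -0.065]
contact_force: [1.3, 7.0, 22.8]
opening: 0.269
```

>>> drive_tool:
  steps:
    - [0.3,0,0,0,0.05]
    - [0.3,0,0,0,0.05]
    - [0.3,0,0,0,0.05]

```text
time: 41.55
eef_pos: [0.4635, -0.274, 0.076]
tcp_rot: [0.722, -0.051, -0.687, -0.064]
contact_force: [11.9, 13.0, 35.0]
opening: 0.268
```

```bash
python3 -c "
from h import *
rep()"
```

```text
t 41.55 tcp [ 0.4635 -0.274   0.076 ] x [ 0.05   0.015 -0.999] y [-0.162 -0.986 -0.022] z [-0.985  0.163 -0.047] open 0.268 F [11.9 13.  35. ] q [-0.74  0.16  2.04  0.06  0.92  0.96]
```

>>> drive_tool:
  steps:
    - [-1,0,0,0,0.05]
    - [-0.3,0,0,0,0.05]
  force: 60

```text
time: 41.75
eef_pos: [0.4544, -0.2715, 0.08]
tcp_rot: [0.715, -0.048, -0.695, -0.064]
contact_force: [-0.5, 0.2, -4.4]
opening: 0.268
```

Run:
```python
from h import *
from scipy.optimize import least_squares
rep()
c=cam('scene','s8')
obs=np.array([(105,325),(262,310),(88,262),(268,255)])/4+[140,150]
P=np.array([.4556,-.2738,.0888])
X=-np.array([-.987,.158,-.032]);Y=-np.array([-.158,-.987,-.02]);Z=-np.array([.034,.015,-.999])
B=np.c_[X,Y,Z]; pts=np.array([[56,47,0],[56,-47,0],[56,47,45],[56,-47,45]])/1000.
# which side is left in image? try both
for sg in(1,-1):
    def e(v):
        Rm=R.from_rotvec([v[2],v[0],0]).as_matrix(); o=np.array([v[3],0,.062+v[1]])
        return np.concatenate([px(c,P+B@(Rm@(q*[1,sg,1]-o)))-k for q,k in zip(pts,obs)])
    r=least_squares(e,[0,0,0,0]); print(sg,"pitch deg",np.degrees(r.x[0]).round(1),"roll",np.degrees(r.x[2]).round(1),"slide mm",(r.x[1]*1e3).round(1),(r.x[3]*1e3).round(1),r.cost.round(2))
cv2.imwrite('pics/s8c.png',cv2.resize(c['img'][160:245,150:235],(680,680),interpolation=cv2.INTER_CUBIC))
```

```text
t 41.75 tcp [ 0.4544 -0.2715  0.08  ] x [ 0.03   0.02  -0.999] y [-0.158 -0.987 -0.024] z [-0.987  0.158 -0.027] open 0.268 F [-0.5  0.2 -4.4] q [-0.75  0.14  2.05  0.04  0.94  0.96]
1 pitch deg -80.0 roll -109.6 slide mm -4938801.5 5249128.2 1005.38
-1 pitch deg -15.0 roll -4.1 slide mm 15.2 3.6 5.25
```

View pics/s8c.png

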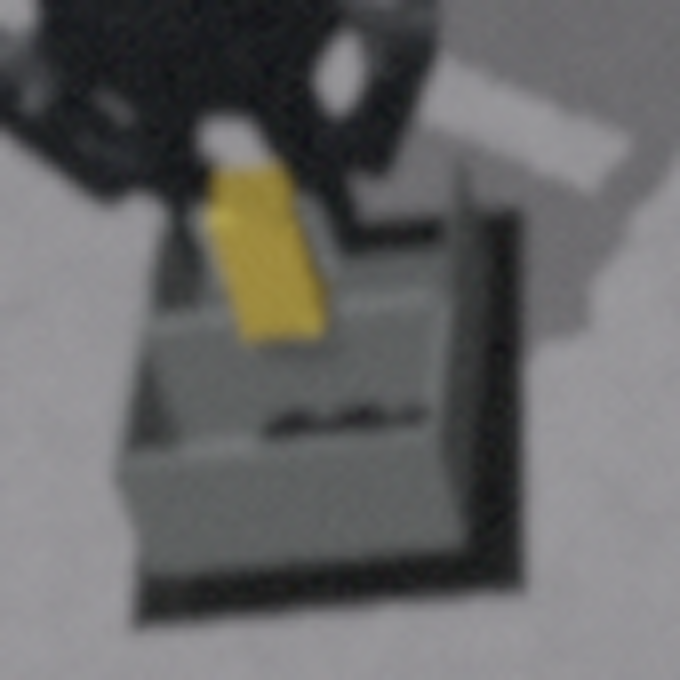

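>>> drive_tool:
  steps:
    - [0.3,0,0,0,0.05]
    - [0,0,0,0,0.3]
    - [0,0,0,0,0.35]
    - [0,0,0,0,0.45]
    - [0,0,0,0,0.8]
    - [0,0,0,0,1]
    - [0,0,0,0,1]
  force: 20

```text
time: 42.5
eef_pos: [0.455, -0.2715, 0.0775]
tcp_rot: [0.715, -0.048, -0.694, -0.064]
contact_force: [0.4, 0.2, 0.4]
opening: 0.937
```

```bash
python3 -c "
from h import *
rep();goto([.465,-.273,.30])"
```

```text
t 42.5 tcp [ 0.455  -0.2715  0.0775] x [ 0.031  0.019 -0.999] y [-0.158 -0.987 -0.024] z [-0.987  0.158 -0.028] open 0.937 F [0.4 0.2 0.4] q [-0.75  0.14  2.05  0.04  0.94  0.96]
tool shift cm [-22.21  -0.55  -1.63] dist 22.3 yaz -99.1 turn None
```

>>> drive_tool:
  steps:
    - [-2,0,0,0,1]
    - [-4,0,0,0,1]
    - [-4,0,0,0,1]
    - [-4,0,0,0,1]
    - [-4,0,0,0,1]
    - [-2,2,0,0,1]
    - [0,5,0,0,1]
    - [0,5,0,0,1]
    - [0,5,0,0,1]
    - [0,5,0,0,1]

```text
time: 43.5
eef_pos: [0.4135, -0.4943, 0.272]
tcp_rot: [0.715, -0.048, -0.694, -0.064]
contact_force: [0.5, -0.2, 0.4]
opening: 1.003
```

Run:
```python
from h import *
rep()
d=cam('top','t9');c=cam('scene','s9')
print("pan",rects(d,(0,0,190),(179,40,255),.011,1500),"tray",rects(d,(105,120,50),(125,255,255),.018,300),"post",rects(d,(20,130,120),(32,255,255),.096))
print("brass",rects(d,(8,90,100),(19,255,255),.023,20))
a=cv2.resize(d['img'][205:300,320:400],(400,475),interpolation=cv2.INTER_CUBIC);b=cv2.resize(d['img'][200:295,210:290],(400,475),interpolation=cv2.INTER_CUBIC)
cv2.imwrite('pics/t9c.png',np.hstack([a,b]))
```

```text
t 43.5 tcp [ 0.4135 -0.4943  0.272 ] x [ 0.032  0.019 -0.999] y [-0.158 -0.987 -0.024] z [-0.987  0.158 -0.028] open 1.003 F [ 0.5 -0.2  0.4] q [-1.05  0.19  1.62  0.04  1.34  0.67]
pan [(250, 244, 478, 13, 167, 167, 1.1)] tray [(129, 251, 464, 329, 122, 150, 87.5)] post [(364, 241, 475, -272, 22, 25, 87.6), (249, 245, 468, 11, 65, 20, 22.9)]
brass []
```

View pics/t9c.png

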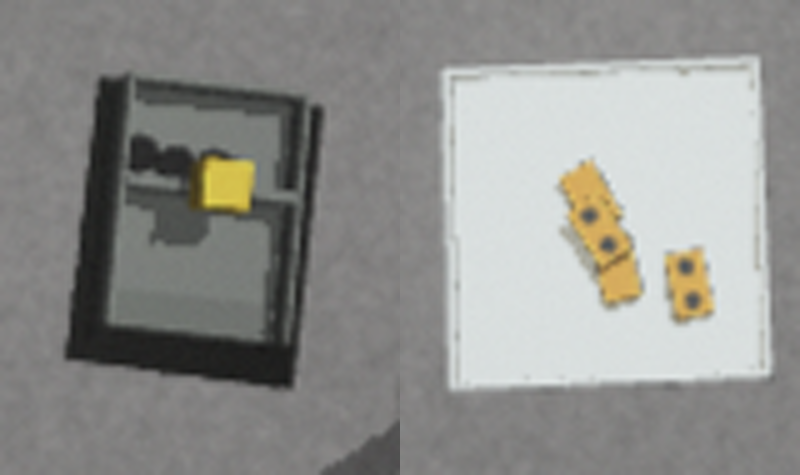

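>>> drive_tool:
  steps:
    - [0.12,-4.56,-0.55,-6.6,1]
    - [0.12,-4.56,-0.3,0,1]
    - [0.12,-4.56,-0.2,0,1]
    - [0.12,-4.56,0,0,1]
    - [0.12,-4.56,0,0,1]
    - [0,0,0,0,1]

```text
time: 44.2
eef_pos: [0.4397, -0.2611, 0.2711]
tcp_rot: [0.718, -0.006, -0.696, -0.021]
contact_force: [-1.1, -0.2, 0.4]
opening: 0.994
```

```bash
python3 -c "
from h import *
rep();goto([.4765,-.2735,.066],-92.4)"
```

```text
t 44.2 tcp [ 0.4397 -0.2611  0.2711] x [ 0.031  0.021 -0.999] y [-0.038 -0.999 -0.023] z [-0.999  0.038 -0.031] open 0.994 F [-1.1 -0.2  0.4] q [-0.75 -0.12  1.94  0.04  1.32  0.85]
tool shift cm [20.59  1.56 -3.1 ] dist 20.9 yaz -92.2 turn 0.23305934677583195
```

>>> drive_tool:
  steps:
    - [1,0.8,-1.6,0,1]
    - [3,0.7,-1.5,0,1]
    - [4,0.06,0,0,1]
    - [4,0,0,0,1]
    - [4,0,0,0,1]
    - [3,0,0,0,1]
    - [1.5,0,0,0,1]
    - [0,0,0,0,1]

```text
time: 45.0
eef_pos: [0.4751, -0.2783, 0.0646]
tcp_rot: [0.716, -0.007, -0.697, -0.024]
contact_force: [0.4, -0.2, 0.6]
opening: 0.998
```

>>> drive_tool:
  steps:
    - [0,0,0,0,0]
    - [0,0,0,0,0]
    - [0,0,0,0,0]
    - [0,0,0,0,0]
    - [0,0,0,0,0]
    - [-1,0,0,0,0]
    - [-0.5,0,0,0,0]
    - [0,0,0.5,0,0]
    - [0,0,1,3,0]
    - [0,0,0.65,3.6,0]
  force: 60

```text
time: 46.0
eef_pos: [0.4533, -0.2779, 0.0806]
tcp_rot: [0.715, -0.049, -0.695, -0.065]
contact_force: [-0.6, -0.2, -3.6]
opening: 0.269
```

```bash
python3 -c "
from h import *
rep()"
```

```text
t 46.0 tcp [ 0.4533 -0.2779  0.0806] x [ 0.03   0.02  -0.999] y [-0.16  -0.987 -0.025] z [-0.987  0.161 -0.026] open 0.269 F [-0.6 -0.2 -3.6] q [-0.76  0.14  2.04  0.04  0.94  0.95]
```

>>> drive_tool:
  steps:
    - [0.5,-0.45,0,0,0]
    - [0.7,0,0,0,0]
    - [0.3,0,0,0,0]
    - [0,0,0,0,0.4]
    - [0,0,0,0,0.8]
    - [0,0,0,0,1]
    - [-3,0,0,0,1]
    - [-5,0,0,0,1]
    - [-5,0,0,0,1]
    - [-5,0,0,0,1]

```text
time: 47.0
eef_pos: [0.4498, -0.2769, 0.2477]
tcp_rot: [0.715, -0.048, -0.694, -0.064]
contact_force: [1.2, -0.4, -0.3]
opening: 1.002
```

>>> drive_tool:
  steps:
    - [0,5,0,0,1]
    - [0,5,0,0,1]
    - [0,5,0,0,1]
    - [0,5,0,0,1]

```text
time: 47.4
eef_pos: [0.4181, -0.4763, 0.2413]
tcp_rot: [0.715, -0.048, -0.694, -0.063]
contact_force: [1.4, -0.4, 0.0]
opening: 1.001
```

```bash
cat > look.py <<'E'
from h import *
def brass(d,z=.023):
    hsv=cv2.cvtColor(d["img"],cv2.COLOR_BGR2HSV); m=cv2.inRange(hsv,np.array((8,70,70)),np.array((30,255,255)))
    return m
if __name__=="__main__":
    rep(); d=cam('top','t10')
    print("pan",rects(d,(0,0,190),(179,40,255),.011,1500),"tray",rects(d,(105,120,50),(125,255,255),.018,300),"post",rects(d,(20,130,120),(32,255,255),.096))
    m=brass(d); d2=dict(d); 
    for k in cv2.findContours(m[170:330,60:300].copy(),cv2.RETR_EXTERNAL,cv2.CHAIN_APPROX_NONE)[0]:
        if cv2.contourArea(k)<15: continue
        k=k+[60,170]; P=np.array([pt(d,q[0],.023)[:2] for q in k],np.float32)*1000
        print("brass px",k.mean(0).round()[0],"rect",cv2.minAreaRect(P))
    print("top block guess",pt(d,(250,246),.043).round(4))
E
python3 look.py
```

```text
t 47.4 tcp [ 0.4181 -0.4763  0.2413] x [ 0.032  0.019 -0.999] y [-0.157 -0.987 -0.024] z [-0.987  0.158 -0.028] open 1.001 F [ 1.4 -0.4  0. ] q [-1.02  0.19  1.68  0.04  1.28  0.69]
pan [(250, 244, 478, 13, 167, 167, 1.1)] tray [(129, 251, 464, 329, 122, 150, 87.5)] post [(364, 250, 451, -270, 25, 25, 87.6), (249, 244, 468, 11, 65, 20, 22.9)]
brass px [267. 256.] rect ((443.87469482421875, -30.501344680786133), (32.76167297363281, 19.684574127197266), 11.565305709838867)
brass px [250. 246.] rect ((470.8406066894531, 13.714909553527832), (72.3826675415039, 24.54222869873047), 22.520160675048828)
top block guess [0.4708 0.0132 0.043 ]
```

>>> drive_tool:
  steps:
    - [0.5,-4.43,0.25,0,1]
    - [0.5,-4.43,0.25,0,1]
    - [0.5,-4.43,0.25,0,1]
    - [0.5,-4.43,0.25,0,1]
    - [0.5,-4.43,0.25,0,1]
    - [0.5,-4.43,0.25,0,1]
    - [0.5,-4.43,0.25,0,1]
    - [0.5,-4.43,0.25,0,1]
    - [0.5,-4.43,0.25,0,1]
    - [0.5,-4.43,0.25,0,1]
  force: 40

```text
time: 48.45
eef_pos: [0.4652, -0.0304, 0.2013]
tcp_rot: [0.715, -0.048, -0.694, -0.064]
contact_force: [0.6, -0.5, 0.3]
opening: 0.998
```

>>> drive_tool:
  steps:
    - [0.5,-4.43,0.25,0,1]
    - [0,0,0,-7.8,0.7]
    - [0,0,0,-7.8,0.7]
    - [0,0,0,-7.8,0.7]
    - [0,0,0,-7.8,0.7]
    - [0,0,0,-7.8,0.7]
    - [0,0,0,0,0.7]

```text
time: 49.15
eef_pos: [0.4699, 0.0121, 0.1973]
tcp_rot: [0.695, 0.186, -0.671, 0.179]
contact_force: [-0.5, -0.6, 0.4]
opening: 0.7
```

```bash
python3 -c "
from h import *
rep();goto([.471,.0135,.027],-60)"
```

```text
t 49.15 tcp [0.4699 0.0121 0.1973] x [ 0.031  0.02  -0.999] y [ 0.499 -0.867 -0.001] z [-0.866 -0.498 -0.037] open 0.7 F [-0.5 -0.6  0.4] q [-0.2  -0.17  2.12  0.03  1.17  0.83]
tool shift cm [17.02 -0.04  0.46] dist 17.0 yaz -60.1 turn -0.08390445769524035
```

>>> drive_tool:
  steps:
    - [4,0,0.11,0,0.7]
    - [4,0,0.11,0,0.7]
    - [4,0,0.11,0,0.7]
    - [3,0,0.1,0,0.7]
    - [2,0,0.03,0,0.7]
    - [0,0,0,0,0.7]
    - [0,0,0,0,0]
    - [0,0,0,0,0]
    - [0,0,0,0,0]
    - [0,0,0,0,0]

```text
time: 50.15
eef_pos: [0.4728, 0.0128, 0.0293]
tcp_rot: [0.697, 0.186, -0.669, 0.179]
contact_force: [-0.4, 0.3, 5.3]
opening: 0.224
```

>>> drive_tool:
  steps:
    - [0,0,0,0,0]
    - [-2,0,0,0,0]
    - [-4,0,0,0,0]
    - [-4,0,0,0,0]
    - [-2,0,0,0,0]
    - [0,0,0,0,0]

```text
time: 50.75
eef_pos: [0.4699, 0.0102, 0.1513]
tcp_rot: [0.698, 0.185, -0.668, 0.18]
contact_force: [0.3, -0.5, -0.0]
opening: 0.224
```

```bash
python3 -c "
from h import *
rep();goto([.689,.135,.15],-78.8)
c=cam('scene','s11')
cv2.imwrite('pics/s11c.png',cv2.resize(c['img'][110:260,230:390],(640,600),interpolation=cv2.INTER_CUBIC))"
```

```text
t 50.75 tcp [0.4699 0.0102 0.1513] x [ 0.04   0.018 -0.999] y [ 0.498 -0.867  0.004] z [-0.866 -0.498 -0.043] open 0.224 F [ 0.3 -0.5 -0. ] q [-0.21 -0.12  2.16  0.03  1.06  0.83]
tool shift cm [  1.22   0.11 -25.19] dist 25.2 yaz -60.1 turn 18.6995256568961
```

View pics/s11c.png

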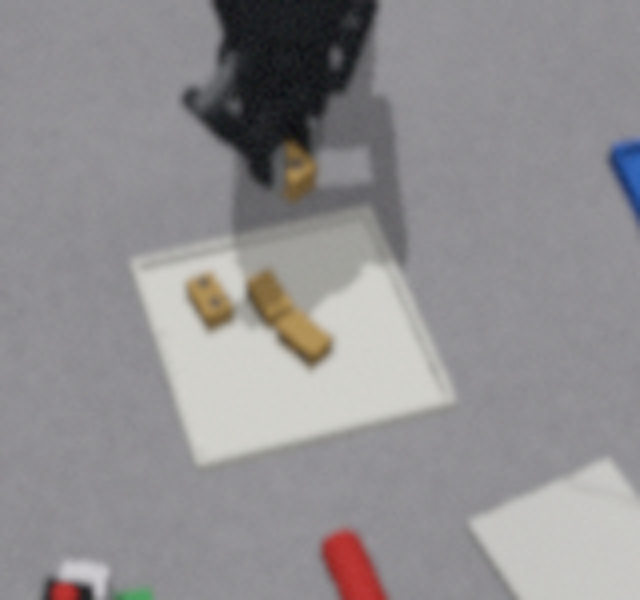

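>>> drive_tool:
  steps:
    - [0.1,0,-2,0,0]
    - [0.15,0,-4,0,0]
    - [0.15,0,-4.5,0,0]
    - [0.15,0,-4.5,0,0]
    - [0.15,0,-4.5,0,0]
    - [0.15,0.1,-4,0,0]
    - [0.15,0,-1.7,0,0]
    - [0,0,0,8,0]
    - [0,0,0,8,0]
    - [0,0,0,2.7,0]

```text
time: 51.8
eef_pos: [0.685, 0.1357, 0.1423]
tcp_rot: [0.713, 0.074, -0.694, 0.062]
contact_force: [1.6, -0.1, -0.9]
opening: 0.222
```

```bash
python3 -c "
from h import *
rep();goto([.689,.135,.0195],-78.8)"
```

```text
t 51.8 tcp [0.685  0.1357 0.1423] x [ 0.025  0.019 -0.999] y [ 0.191 -0.981 -0.014] z [-0.981 -0.191 -0.028] open 0.222 F [ 1.6 -0.1 -0.9] q [0.04 0.4  1.6  0.02 1.12 1.41]
tool shift cm [12.28  0.32 -0.03] dist 12.3 yaz -79.0 turn -0.17803443615670744
```

>>> drive_tool:
  steps:
    - [4,0.1,0,0,0]
    - [4,0.1,0,0,0]
    - [2.5,0.1,0,0,0]
    - [1.2,0.02,0,0,0]
    - [0.5,0,0,0,0]
    - [0.1,0,0,0,0]
    - [0,0,0,0,0.4]
    - [0,0,0,0,0.6]
    - [0,0,0,0,0.6]

```text
time: 52.7
eef_pos: [0.6922, 0.135, 0.0256]
tcp_rot: [0.716, 0.075, -0.691, 0.063]
contact_force: [0.4, 1.3, -0.1]
opening: 0.601
```

>>> drive_tool:
  steps:
    - [-3,0,0,0,0.7]
    - [-5,0,0,0,1]
    - [-5,0,0,0,1]
    - [-4,0,0,0,1]
    - [-1,5,0,0,1]
    - [0,5,0,0,1]
    - [0,5,0,0,1]
    - [0,5,0,0,1]
    - [0,5,0,0,1]
    - [0,5,0,0,1]

```text
time: 53.7
eef_pos: [0.7439, -0.1639, 0.2007]
tcp_rot: [0.716, 0.075, -0.691, 0.063]
contact_force: [1.2, 0.3, 0.4]
opening: 1.001
```

Run:
```python
from h import *
from look import brass
rep()
for n in("top","scene"):
    d=cam(n,n+'12'); m=brass(d); 
    for k in cv2.findContours(m,cv2.RETR_EXTERNAL,cv2.CHAIN_APPROX_NONE)[0]:
        if cv2.contourArea(k)<25: continue
        P=np.array([pt(d,q[0],.032)[:2] for q in k],np.float32)*1000
        (x,y),s,a=cv2.minAreaRect(P)
        if x<900 and x>300: print(n,k.mean(0).round()[0],round(x),round(y),np.round(s),round(a,1))
    print(n,"red",rects(d,(0,150,90),(6,255,255),.1,8),"white z.054",rects(d,(0,0,170),(179,50,255),.054,25))
    t=d
```

```text
t 53.7 tcp [ 0.7439 -0.1639  0.2007] x [ 0.033  0.019 -0.999] y [ 0.195 -0.981 -0.012] z [-0.98  -0.194 -0.036] open 1.001 F [1.2 0.3 0.4] q [-0.36  0.48  1.38  0.03  1.26  1.01]
top [363. 251.] 454 -279 [32. 28.] 79.5
top [246. 238.] 493 21 [24. 18.] 25.9
top [379. 170.] 663 -327 [34. 35.] 87.6
top [203. 164.] 690 134 [36. 20.] 10.9
top [275. 255.] 447 -68 [173. 665.] 67.9
top [326. 124.] 792 -192 [138.  52.] 70.4
top [360. 114.] 818 -284 [  7. 118.] 69.9
top [358. 106.] 839 -279 [ 8. 85.] 70.0
top [335.  97.] 866 -218 [109.  24.] 69.2
top [313.  87.] 897 -161 [  7. 113.] 68.8
top red [(380, 168, 657, -320, 14, 16, 43.6), (254, 170, 656, -3, 66, 21, 4.9)] white z.054 [(232, 239, 475, 43, 103, 165, 89.7), (203, 165, 681, 131, 107, 98, 11.3)]
scene [175. 283.] 660 -329 [34. 34.] 12.5
scene [378. 248.] 695 130 [34. 23.] 12.6
scene [187. 200.] 442 -277 [26. 12.] 74.6
scene [282. 185.] 459 -35 [40. 20.] 7.1
scene [301. 189.] 484 7 [76. 24.] 18.5
scene red [(172, 276, 680, -321, 15, 13, 74.8), (245, 258, 678, -170, 10, 12, 78.1), (319, 256, 714, -21, 62, 18, 6.3)] white z.054 [(244, 279, 702, -182, 23, 30, 67.5), (377, 250, 708, 118, 108, 98, 11.3), (305, 194, 509, 4, 165, 159, 1.7), (545, 69, 233, 874, 80, 297, 54.2)]
```

>>> drive_tool:
  steps:
    - [-0.1,-0.43,-0.0,0,1]
    - [0,-0.43,3.3,0,1]
    - [0,0,3.3,0,1]
    - [0,0,0,8.5,1]
    - [0,0,0,8.5,1]
    - [0,0,0,8.5,1]
    - [0,0,0,8.5,1]
    - [0,0,0,0,1]

```text
time: 54.6
eef_pos: [0.6772, -0.1639, 0.1991]
tcp_rot: [0.703, -0.13, -0.684, -0.148]
contact_force: [0.1, 1.3, 0.7]
opening: 1.002
```

```bash
python3 -c "
from h import *
rep();goto([.677,-.1685,.062],-113)"
```

```text
t 54.6 tcp [ 0.6772 -0.1639  0.1991] x [ 0.032  0.02  -0.999] y [-0.384 -0.923 -0.031] z [-0.923  0.385 -0.022] open 1.002 F [0.1 1.3 0.7] q [-0.39  0.34  1.56  0.03  1.21  1.56]
tool shift cm [13.69  0.85  0.15] dist 13.7 yaz -112.6 turn 0.3805737039324981
```

>>> drive_tool:
  steps:
    - [3,0.85,0.15,0,1]
    - [4,0,0,0,1]
    - [3.5,0,0,0,1]
    - [2.2,0,0,0,1]
    - [1,0,0,0,1]
    - [0,0,0,0,1]
    - [0,0,0,0,0]
    - [0,0,0,0,0]
    - [0,0,0,0,0]
    - [0,0,0,0,0]
  force: 60

```text
time: 55.6
eef_pos: [0.6776, -0.1711, 0.0625]
tcp_rot: [0.703, -0.131, -0.683, -0.149]
contact_force: [0.7, 0.9, 1.0]
opening: 0.33
```

>>> drive_tool:
  steps:
    - [0,0,0,0,0]
    - [-1,0,0,0,0]
    - [-3,0,0,0,0]
    - [-4,0,0,0,0]
    - [-4,0,0,0,0]
    - [-2,0,0,0,0]
    - [0,0,0,0,0]

```text
time: 56.3
eef_pos: [0.6742, -0.1745, 0.2059]
tcp_rot: [0.705, -0.131, -0.681, -0.148]
contact_force: [0.5, 0.4, -2.3]
opening: 0.295
```

```bash
python3 -c "
from h import *
rep();goto([.691,.134,.2],-79)"
```

```text
t 56.3 tcp [ 0.6742 -0.1745  0.2059] x [ 0.038  0.016 -0.999] y [-0.387 -0.922 -0.03 ] z [-0.921  0.388 -0.029] open 0.295 F [ 0.5  0.4 -2.3] q [-0.41  0.33  1.56  0.03  1.21  1.55]
tool shift cm [  1.16 -29.07  10.43] dist 30.9 yaz -112.8 turn -33.76805982676319
```

>>> drive_tool:
  steps:
    - [0,-1.5,0.55,0,0]
    - [0.1,-3,1.1,0,0]
    - [0.15,-3.5,1.25,0,0]
    - [0.15,-3.5,1.25,0,0]
    - [0.15,-3.5,1.25,0,0]
    - [0.15,-3.5,1.25,0,0]
    - [0.15,-3.5,1.25,0,0]
    - [0.15,-3.5,1.25,0,0]
    - [0.1,-3,1.1,0,0]
    - [0,-0.6,0.2,0,0]

```text
time: 57.3
eef_pos: [0.6863, 0.1402, 0.1921]
tcp_rot: [0.7, -0.129, -0.687, -0.147]
contact_force: [0.7, -0.1, -4.4]
opening: 0.296
```

>>> drive_tool:
  steps:
    - [0,0,0,-8.4,0]
    - [0,0,0,-8.4,0]
    - [0,0,0,-8.4,0]
    - [0,0,0,-8.4,0]
    - [0,0,0,0,0]

```text
time: 57.8
eef_pos: [0.6874, 0.1353, 0.1933]
tcp_rot: [0.714, 0.072, -0.694, 0.061]
contact_force: [-0.3, -0.1, -2.8]
opening: 0.294
```

```bash
python3 -c "
from h import *
rep();goto([.691,.133,.074],-79)
c=cam('scene','s13')
print(rects(c,(0,150,90),(6,255,255),.205-.062+.098,8), px(c,[.691,.133,.032]),[px(c,st()[1])])"
```

```text
t 57.8 tcp [0.6874 0.1353 0.1933] x [ 0.026  0.019 -0.999] y [ 0.187 -0.982 -0.014] z [-0.982 -0.187 -0.029] open 0.294 F [-0.3 -0.1 -2.8] q [0.04 0.36 1.56 0.02 1.2  1.42]
tool shift cm [11.93  0.46  0.04] dist 11.9 yaz -79.2 turn -0.2006591777558242
[(172, 276, 757, -296, 12, 11, 74.8), (319, 256, 784, -51, 51, 16, 3.8)] [378.73214228 246.34026593] [array([393.25651879, 204.10466364])]
```

>>> drive_tool:
  steps:
    - [3,0.46,-0.1,0,0]
    - [3.5,0,0,0,0]
    - [2.5,0,0,0,0]
    - [1.2,0,0,0,0]
    - [0.8,0,0,0,0]
    - [0.5,0,0,0,0]
    - [0.3,0,0,0,0]
    - [0,0,0,0,0]

```text
time: 58.65
eef_pos: [0.6955, 0.1333, 0.0798]
tcp_rot: [0.716, 0.072, -0.691, 0.061]
contact_force: [-0.4, -0.5, -1.9]
opening: 0.295
```

```bash
python3 -c "
from h import *
rep()"
```

```text
t 58.65 tcp [0.6955 0.1333 0.0798] x [ 0.033  0.02  -0.999] y [ 0.187 -0.982 -0.013] z [-0.982 -0.187 -0.037] open 0.295 F [-0.4 -0.5 -1.9] q [0.04 0.48 1.61 0.02 1.01 1.41]
```

>>> drive_tool:
  steps:
    - [0.2,0,0.3,0,0]
    - [0.3,0,0,0,0]
    - [0.2,0,0,0,0]
    - [0.1,0,0,0,0]
    - [0,0,0,0,0]

```text
time: 59.15
eef_pos: [0.6929, 0.133, 0.0725]
tcp_rot: [0.716, 0.072, -0.692, 0.061]
contact_force: [-0.1, 1.3, 4.7]
opening: 0.297
```

```bash
python3 -c "
from h import *
rep()"
```

```text
t 59.15 tcp [0.6929 0.133  0.0725] x [ 0.033  0.02  -0.999] y [ 0.188 -0.982 -0.013] z [-0.982 -0.187 -0.036] open 0.297 F [-0.1  1.3  4.7] q [0.04 0.49 1.62 0.02 1.   1.41]
```

>>> drive_tool:
  steps:
    - [0,0,0,0,0.45]
    - [0,0,0,0,0.8]
    - [0,0,0,0,1]
    - [0,0,0,0,1]
    - [-2,0,0,0,1]
    - [-4,0,0,0,1]
    - [-5,0,0,0,1]
    - [0,0,0,0,1]
    - [0,0,0,0,1]
    - [0,0,0,0,1]

```text
time: 60.15
eef_pos: [0.6876, 0.1307, 0.1788]
tcp_rot: [0.715, 0.072, -0.693, 0.061]
contact_force: [0.0, 0.6, -0.7]
opening: 1.0
```

Run:
```python
from h import *
rep()
c=cam('scene','s14')
o=np.array([.691,.133,.012])
for h_ in (0,.02): print("tip expected at reading",h_,px(c,o+[0,0,.098+h_]).round(1))
print(rects(c,(0,150,90),(6,255,255),.13,5),rects(c,(0,150,90),(6,255,255),.11,5))
cv2.imwrite('pics/s14c.png',cv2.resize(c['img'][195:285,335:425],(600,600),interpolation=cv2.INTER_CUBIC))
```

```text
t 60.15 tcp [0.6876 0.1307 0.1788] x [ 0.029  0.019 -0.999] y [ 0.188 -0.982 -0.014] z [-0.982 -0.187 -0.032] open 1.0 F [ 0.   0.6 -0.7] q [0.04 0.37 1.58 0.02 1.17 1.41]
tip expected at reading 0 [385.  228.3]
tip expected at reading 0.02 [386.8 223.2]
[(172, 276, 696, -316, 14, 13, 74.8), (319, 256, 729, -27, 60, 18, 3.8), (385, 224, 692, 130, 8, 10, 45.6)] [(172, 276, 686, -320, 15, 13, 74.8), (319, 256, 719, -23, 62, 19, 3.8), (385, 224, 682, 139, 8, 11, 45.6)]
```

View pics/s14c.png

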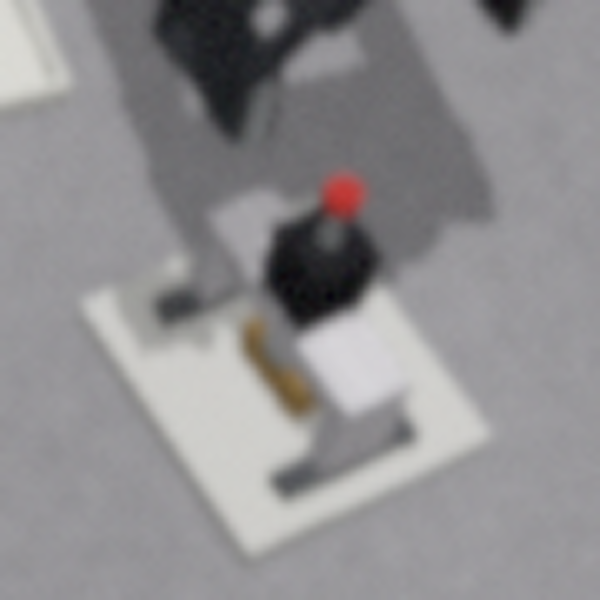

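>>> drive_tool:
  steps:
    - [4,0,-0.05,0,1]
    - [4,0,-0.05,0,1]
    - [2,0,0,0,1]
    - [0.6,0,0,0,1]
    - [0,0,0,0,0]
    - [0,0,0,0,0]
    - [0,0,0,0,0]
    - [0,0,0,0,0]
    - [0,0,0,0,0]
    - [0,0,0,0,0]

```text
time: 61.2
eef_pos: [0.6938, 0.1332, 0.0766]
tcp_rot: [0.717, 0.072, -0.691, 0.061]
contact_force: [-0.3, 0.6, 5.8]
opening: 0.293
```

>>> drive_tool:
  steps:
    - [-1,0,0,0,0]
    - [-3,0,0,0,0]
    - [-4,0,0,0,0]
    - [-4,0,0,0,0]
    - [-1,0,0,0,0]
    - [0,0,0,8,0]
    - [0,0,0,8,0]
    - [0,0,0,0,0]

```text
time: 62.0
eef_pos: [0.6873, 0.1302, 0.2015]
tcp_rot: [0.715, -0.025, -0.697, -0.039]
contact_force: [-0.8, -0.3, -3.4]
opening: 0.292
```

```bash
python3 -c "
from h import *
rep();goto([.685,-.166,.2],-95)"
```

```text
t 62.0 tcp [0.6873 0.1302 0.2015] x [ 0.027  0.019 -0.999] y [-0.09  -0.996 -0.022] z [-0.996  0.091 -0.025] open 0.292 F [-0.8 -0.3 -3.4] q [0.04 0.35 1.56 0.02 1.21 1.69]
tool shift cm [-0.43 29.52 -2.45] dist 29.6 yaz -95.2 turn -0.1727934128123252
```

>>> drive_tool:
  steps:
    - [0,1.5,-0.12,0,0]
    - [0,3,-0.25,0,0]
    - [0,3.5,-0.3,0,0]
    - [0,3.5,-0.3,0,0]
    - [0,3.5,-0.3,0,0]
    - [0,3.5,-0.3,0,0]
    - [0,3.5,-0.3,0,0]
    - [0,3.5,-0.3,0,0]
    - [0,3,-0.2,0,0]
    - [0,1,-0.1,0,0]

```text
time: 63.0
eef_pos: [0.6855, -0.17, 0.1972]
tcp_rot: [0.716, -0.026, -0.696, -0.039]
contact_force: [0.9, 1.0, -2.7]
opening: 0.292
```

```bash
python3 -c "
from h import *
rep();goto([.685,-.166,.069],-95)"
```

```text
t 63.0 tcp [ 0.6855 -0.17    0.1972] x [ 0.029  0.018 -0.999] y [-0.092 -0.996 -0.021] z [-0.995  0.092 -0.028] open 0.292 F [ 0.9  1.  -2.7] q [-0.4   0.37  1.54  0.03  1.22  1.26]
tool shift cm [12.82 -0.13  0.44] dist 12.8 yaz -95.3 turn -0.26134625680461454
```

>>> drive_tool:
  steps:
    - [4,-0.1,0.4,0,0]
    - [4,0,0,0,0]
    - [2.5,0,0,0,0]
    - [1.2,0,0,0,0]
    - [0.8,0,0,0,0]
    - [0.4,0,0,0,0]
    - [0.2,0,0,0,0.3]
    - [0,0,0,0,0.6]
    - [0,0,0,0,1]
    - [0,0,0,0,1]

```text
time: 64.0
eef_pos: [0.6881, -0.1621, 0.0697]
tcp_rot: [0.718, -0.025, -0.694, -0.039]
contact_force: [0.3, 0.2, -0.3]
opening: 0.802
```

>>> drive_tool:
  steps:
    - [-2,0,0,0,1]
    - [-4,0,0,0,1]
    - [-5,0,0,0,1]
    - [-3,0,0,0,1]
    - [0,-4,0,0,1]
    - [0,-5,0,0,1]
    - [0,-5,0,0,1]
    - [0,-5,0,0,1]
    - [0,-5,0,0,1]
    - [0,-5,0,0,0.6]

```text
time: 65.0
eef_pos: [0.7089, 0.1264, 0.2154]
tcp_rot: [0.718, -0.025, -0.695, -0.039]
contact_force: [0.4, 0.4, 0.7]
opening: 0.862
```

```bash
cat > look2.py <<'E'
from h import *
from look import brass
rep()
for n in("top","scene"):
    d=cam(n); m=brass(d)
    for k in cv2.findContours(m,cv2.RETR_EXTERNAL,cv2.CHAIN_APPROX_NONE)[0]:
        if cv2.contourArea(k)<25: continue
        for z in (.023,.032):
            P=np.array([pt(d,q[0],z)[:2] for q in k],np.float32)*1000; (x,y),s,a=cv2.minAreaRect(P)
            if 300<x<780 and max(s)<90: print(n,z,k.mean(0).round()[0],round(x),round(y),np.round(s),round(a,1))
    print(n,"gauge",rects(d,(0,150,90),(6,255,255),.1,8),"tray",rects(d,(105,120,50),(125,255,255),.018,300),"pan",rects(d,(0,0,190),(179,40,255),.011,1500))
E
python3 look2.py; python3 -c "
from h import *
goto([.692,.1335,.025],-79)"
```

```text
t 65.0 tcp [0.7089 0.1264 0.2154] x [ 0.033  0.02  -0.999] y [-0.09  -0.996 -0.022] z [-0.995  0.091 -0.031] open 0.862 F [0.4 0.4 0.7] q [0.03 0.38 1.49 0.02 1.24 1.68]
top 0.023 [265. 259.] 438 -24 [33. 19.] 10.4
top 0.032 [265. 259.] 438 -24 [33. 19.] 10.4
top 0.023 [250. 256.] 447 14 [33. 20.] 11.8
top 0.032 [250. 256.] 447 13 [33. 20.] 11.8
top 0.023 [363. 251.] 454 -280 [33. 28.] 79.5
top 0.032 [363. 251.] 454 -279 [32. 28.] 79.5
top 0.023 [245. 241.] 484 26 [33. 19.] 28.3
top 0.032 [245. 241.] 484 26 [33. 19.] 28.3
top 0.023 [379. 170.] 665 -329 [35. 35.] 87.6
top 0.032 [379. 170.] 663 -327 [34. 35.] 87.6
top gauge [(380, 168, 657, -320, 14, 16, 43.6), (254, 170, 657, -3, 65, 21, 4.9), (317, 158, 686, -160, 11, 11, 44.1)] tray [(121, 251, 465, 346, 87, 150, 87.5)] pan [(248, 246, 472, 20, 168, 168, 1.2)]
scene 0.023 [175. 283.] 655 -330 [34. 35.] 12.5
scene 0.032 [175. 283.] 660 -329 [34. 34.] 12.5
scene 0.023 [378. 248.] 691 133 [36. 23.] 12.6
scene 0.032 [378. 248.] 695 130 [36. 23.] 12.6
scene 0.023 [185. 193.] 409 -280 [70. 31.] 3.5
scene 0.032 [185. 193.] 417 -279 [69. 31.] 3.5
scene 0.023 [284. 183.] 446 -28 [39. 19.] 6.3
scene 0.032 [284. 183.] 453 -30 [38. 19.] 6.3
scene 0.023 [303. 187.] 472 16 [77. 25.] 20.1
scene 0.032 [303. 187.] 479 14 [77. 25.] 20.1
scene gauge [(172, 276, 680, -321, 15, 13, 74.8), (250, 261, 687, -162, 11, 12, 34.6), (319, 256, 714, -21, 62, 18, 6.3)] tray [] pan [(303, 192, 473, 18, 165, 167, 1.1)]
tool shift cm [18.97  0.36  2.27] dist 19.1 yaz -94.8 turn -15.766510457237985
```

>>> drive_tool:
  steps:
    - [2,0.36,2.27,0,0.5]
    - [3,0,0,-8,0.5]
    - [3,0,0,-7.8,0.5]
    - [3,0,0,0,0.5]
    - [3,0,0,0,0.5]
    - [0,0,0,0,0.5]

```text
time: 65.7
eef_pos: [0.6867, 0.1248, 0.0681]
tcp_rot: [0.712, 0.071, -0.696, 0.059]
contact_force: [-0.7, -0.1, -0.9]
opening: 0.5
```

```bash
python3 -c "
from h import *
rep();goto([.692,.1335,.019],-79)"
```

```text
t 65.7 tcp [0.6867 0.1248 0.0681] x [ 0.022  0.019 -1.   ] y [ 0.184 -0.983 -0.015] z [-0.983 -0.183 -0.025] open 0.5 F [-0.7 -0.1 -0.9] q [0.03 0.48 1.63 0.02 1.   1.4 ]
tool shift cm [ 4.94 -0.68 -0.56] dist 5.0 yaz -79.4 turn -0.40794190248382733
```

>>> drive_tool:
  steps:
    - [0,-0.7,-0.5,0,0.5]
    - [2.5,0,0,0,0.5]
    - [2.0,0,0,0,0.5]
    - [0.3,0,0,0,0.5]
    - [0,0,0,0,0]
    - [0,0,0,0,0]
    - [0,0,0,0,0]
    - [0,0,0,0,0]
    - [-3,0,0,0,0]
    - [-5,0,0,0,0]
  force: 40

```text
time: 66.7
eef_pos: [0.6893, 0.1325, 0.1012]
tcp_rot: [0.712, 0.071, -0.696, 0.059]
contact_force: [0.5, -0.6, 0.5]
opening: 0.216
```

>>> drive_tool:
  steps:
    - [-4,-2,1,0,0]
    - [0,-4.2,2.4,0,0]
    - [0,-4.2,2.4,0,0]
    - [0,-4.2,2.4,0,0]
    - [0,-4.2,2.4,0,0]
    - [0,-4.2,2.4,0,0]
    - [0,-2.1,1.2,0,0]
    - [0,0,0,0,0]

```text
time: 67.5
eef_pos: [0.5032, 0.3551, 0.1444]
tcp_rot: [0.715, 0.073, -0.692, 0.061]
contact_force: [-0.1, -0.2, -1.2]
opening: 0.212
```

Run:
```python
from h import *
rep();goto([.5,.355,.017])
for n in("top","scene"):
    c=cam(n); print(rects(c,(105,120,50),(125,255,255),.018,300))
```

```text
t 67.5 tcp [0.5032 0.3551 0.1444] x [ 0.031  0.02  -0.999] y [ 0.189 -0.982 -0.014] z [-0.982 -0.188 -0.034] open 0.212 F [-0.1 -0.2 -1.2] q [0.45 0.22 1.82 0.01 1.06 1.83]
tool shift cm [12.72  0.13  0.75] dist 12.7 yaz -79.1 turn None
[(131, 252, 464, 328, 121, 150, 87.5)]
[(412, 164, 470, 324, 123, 156, 87.5)]
```

>>> drive_tool:
  steps:
    - [4,0.1,0.2,0,0]
    - [4,0,0.2,0,0]
    - [3,0,0.2,0,0]
    - [1.6,0,0.1,0,0]
    - [0,0,0,0,0]
    - [0,0,0,0,0.45]
    - [0,0,0,0,0.45]
    - [-4,0,0,0,0.45]
    - [-5,0,0,0,0.5]
    - [-4,0,0,0,0.5]

```text
time: 68.6
eef_pos: [0.4997, 0.3502, 0.1507]
tcp_rot: [0.716, 0.071, -0.691, 0.059]
contact_force: [1.8, 0.1, 1.4]
opening: 0.502
```

>>> drive_tool:
  steps:
    - [0,4,0.97,0,0.5]
    - [0,4,0.97,0,0.5]
    - [0,4,0.97,0,0.5]
    - [0,4,0.97,0,0.5]
    - [0,4,0.97,0,0.5]
    - [0,4,0.97,0,0.5]
    - [0,4,0.97,0,0.5]
    - [0,4,0.97,0,0.5]
    - [0,0,0,-8.5,0.5]
    - [0,0,0,-8.5,0.5]

```text
time: 69.6
eef_pos: [0.482, 0.0196, 0.1416]
tcp_rot: [0.699, 0.173, -0.673, 0.166]
contact_force: [0.5, -0.0, 0.0]
opening: 0.499
```

```bash
python3 look2.py | grep -v gauge
python3 - <<'E'
from h import *
goto([.484,.026,.011],-61.7)
E
```

```text
t 69.6 tcp [0.482  0.0196 0.1416] x [ 0.033  0.019 -0.999] y [ 0.466 -0.885 -0.002] z [-0.884 -0.465 -0.038] open 0.499 F [ 0.5 -0.   0. ] q [-0.18 -0.07  2.14  0.03  1.04  0.89]
top 0.023 [363. 251.] 454 -280 [33. 28.] 79.5
top 0.032 [363. 251.] 454 -279 [32. 28.] 79.5
top 0.023 [121. 238.] 500 350 [34. 19.] 10.4
top 0.032 [121. 238.] 499 347 [34. 19.] 10.4
top 0.023 [379. 170.] 665 -329 [35. 35.] 87.6
top 0.032 [379. 170.] 663 -327 [34. 35.] 87.6
scene 0.023 [175. 283.] 655 -330 [34. 35.] 12.5
scene 0.032 [175. 283.] 660 -329 [34. 34.] 12.5
scene 0.023 [185. 193.] 409 -280 [70. 31.] 3.5
scene 0.032 [185. 193.] 417 -279 [69. 31.] 3.5
scene 0.023 [284. 183.] 446 -28 [39. 19.] 6.3
scene 0.032 [284. 183.] 453 -30 [38. 19.] 6.3
scene 0.023 [303. 187.] 471 16 [78. 26.] 19.9
scene 0.032 [303. 187.] 478 14 [77. 25.] 19.9
scene 0.023 [426. 171.] 506 344 [34. 25.] 14.2
scene 0.032 [426. 171.] 512 338 [34. 25.] 14.2
tool shift cm [13.05 -0.35  0.06] dist 13.1 yaz -62.5 turn -0.7830527178782916
```

>>> drive_tool:
  steps:
    - [4,-0.35,0.06,0,0.5]
    - [4,0,0,0,0.5]
    - [3.5,0,0,0,0.5]
    - [1.5,0,0,0,0.5]
    - [0,0,0,0,0]
    - [0,0,0,0,0]
    - [0,0,0,0,0]
    - [0,0,0,0,0]
    - [-4,0,0,0,0]
    - [-5,0,0,0,0]

```text
time: 70.7
eef_pos: [0.4786, 0.0254, 0.1]
tcp_rot: [0.697, 0.173, -0.676, 0.164]
contact_force: [1.4, -0.3, -0.3]
opening: 0.217
```

>>> drive_tool:
  steps:
    - [-5,0,0,0,0]
    - [0,-4,-1.28,0,0]
    - [0,-4,-1.28,0,0]
    - [0,-4,-1.28,0,0]
    - [0,-4,-1.28,0,0]
    - [0,-4,-1.28,0,0]
    - [0,-4,-1.28,0,0]
    - [0,-4,-1.28,0,0]
    - [0,-3.5,-1.28,0,0]
    - [0,0,0,8.5,0]

```text
time: 71.7
eef_pos: [0.4232, 0.3545, 0.1569]
tcp_rot: [0.71, 0.123, -0.684, 0.112]
contact_force: [0.4, -0.6, -1.3]
opening: 0.222
```

Run:
```python
from h import *
rep();goto([.428,.352,.017],-79)
```

```text
t 71.7 tcp [0.4232 0.3545 0.1569] x [ 0.033  0.022 -0.999] y [ 0.328 -0.945 -0.01 ] z [-0.944 -0.327 -0.039] open 0.222 F [ 0.4 -0.6 -1.3] q [0.51 0.07 1.97 0.   1.06 1.75]
tool shift cm [13.99  0.54  0.17] dist 14.0 yaz -70.9 turn 8.147698510972162
```

>>> drive_tool:
  steps:
    - [4,0.5,0.2,8,0]
    - [4,0,0,0,0]
    - [4,0,0,0,0]
    - [1.8,0,0,0,0]
    - [0,0,0,0,0]
    - [0,0,0,0,0.45]
    - [0,0,0,0,0.45]
    - [-4,0,0,0,0.45]
    - [-5,0,0,0,0.5]
    - [-4,0,0,0,0.5]

```text
time: 72.7
eef_pos: [0.4251, 0.3461, 0.1522]
tcp_rot: [0.717, 0.075, -0.69, 0.062]
contact_force: [0.7, 0.6, -0.4]
opening: 0.504
```

>>> drive_tool:
  steps:
    - [0,4.1,0.69,0,0.56]
    - [0,4.1,0.69,0,0.56]
    - [0,4.1,0.69,0,0.56]
    - [0,4.1,0.69,0,0.56]
    - [0,4.1,0.69,0,0.56]
    - [0,4.1,0.69,0,0.56]
    - [0,4.1,0.69,0,0.56]
    - [0,4.1,0.69,0,0.56]
    - [0,4.1,0.69,0,0.56]

```text
time: 73.6
eef_pos: [0.4351, -0.0305, 0.1429]
tcp_rot: [0.717, 0.073, -0.69, 0.063]
contact_force: [0.7, 0.3, 0.8]
opening: 0.559
```

>>> drive_tool:
  steps:
    - [0,0,0,-8.5,0.56]
    - [0,0,0,-8.5,0.56]
    - [0,0,0,-8.5,0.56]
    - [0,0,0,-8.5,0.56]
    - [0,0,0,-8.5,0.56]
    - [0,0,0,-8.5,0.56]
    - [0,0,0,-8.5,0.56]
    - [0,0,0,-8.5,0.56]
    - [0,0,0,-8.5,0.56]
    - [0,0,0,-8.5,0.56]

```text
time: 74.6
eef_pos: [0.4352, -0.0289, 0.1427]
tcp_rot: [0.484, 0.522, -0.458, 0.532]
contact_force: [0.3, -0.3, -0.2]
opening: 0.557
```

```bash
python3 look2.py | grep -v "0.032"
python3 - <<'E'
from h import *
goto([.438,-.024,.011],10.4)
E
```

```text
t 74.6 tcp [ 0.4352 -0.0289  0.1427] x [ 0.036  0.018 -0.999] y [0.993 0.112 0.037] z [ 0.113 -0.994 -0.014] open 0.557 F [ 0.3 -0.3 -0.2] q [-0.32 -0.19  2.24  0.03  1.06 -0.44]
top 0.023 [254. 302.] 330 5 [49. 16.] 70.8
top 0.023 [268. 301.] 333 -31 [41. 19.] 82.6
top 0.023 [121. 265.] 428 347 [33. 19.] 12.2
top 0.023 [363. 251.] 454 -280 [33. 28.] 79.5
top 0.023 [121. 238.] 499 350 [34. 19.] 12.2
top 0.023 [379. 170.] 665 -329 [35. 35.] 87.6
top gauge [(380, 168, 657, -320, 14, 16, 43.6), (254, 170, 657, -3, 65, 21, 4.9), (317, 158, 686, -160, 10, 10, 88.4)] tray [(129, 251, 464, 329, 122, 150, 87.5)] pan [(240, 236, 472, 19, 167, 168, 1.2)]
scene 0.023 [175. 283.] 655 -330 [34. 35.] 12.5
scene 0.023 [185. 193.] 409 -280 [70. 31.] 3.5
scene 0.023 [284. 182.] 445 -28 [41. 21.] 10.0
scene 0.023 [298. 182.] 452 9 [41. 22.] 14.3
scene 0.023 [426. 170.] 505 344 [36. 25.] 14.2
scene 0.023 [413. 151.] 434 341 [39. 25.] 7.0
scene gauge [(172, 276, 680, -321, 15, 13, 74.8), (250, 261, 687, -163, 12, 12, 77.7), (319, 256, 713, -21, 63, 20, 4.5)] tray [(412, 164, 470, 324, 124, 156, 87.5)] pan [(377, 250, 688, 134, 105, 95, 12.0), (305, 195, 477, 15, 155, 160, 1.3)]
tool shift cm [13.15 -0.15 -0.26] dist 13.2 yaz 6.1 turn -4.3168787859061695
```

>>> drive_tool:
  steps:
    - [4,-0.15,-0.26,-4.3,0.56]
    - [4,0,0,0,0.56]
    - [3.5,0,0,0,0.56]
    - [1.6,0,0,0,0.56]
    - [0,0,0,0,0]
    - [0,0,0,0,0]
    - [0,0,0,0,0]
    - [0,0,0,0,0]
    - [-4,0,0,0,0]
    - [-5,0,0,0,0]

```text
time: 75.7
eef_pos: [0.4316, -0.0248, 0.0987]
tcp_rot: [0.464, 0.541, -0.441, 0.545]
contact_force: [1.5, -1.2, -0.2]
opening: 0.382
```

>>> drive_tool:
  steps:
    - [-5,0,0,0,0]
    - [0,1.37,-3.85,0,0]
    - [0,1.37,-3.85,0,0]
    - [0,1.37,-3.85,0,0]
    - [0,1.37,-3.85,0,0]
    - [0,1.37,-3.85,0,0]
    - [0,1.37,-3.85,0,0]
    - [0,1.37,-3.85,0,0]
    - [0,1.37,-3.85,0,0]
    - [0,0,0,0,0]

```text
time: 76.7
eef_pos: [0.4847, 0.3004, 0.1588]
tcp_rot: [0.465, 0.54, -0.438, 0.548]
contact_force: [-0.8, -0.1, -0.9]
opening: 0.386
```

```bash
python3 - <<'E'
from h import *
rep();goto([.488,.300,.018],10.4)
c=cam("scene"); print("tray",rects(c,(105,120,50),(125,255,255),.018,300))
E
python3 look2.py | grep "scene 0.023"
```

```text
t 76.7 tcp [0.4847 0.3004 0.1588] x [ 0.034  0.022 -0.999] y [0.982 0.184 0.038] z [ 0.185 -0.983 -0.015] open 0.386 F [-0.8 -0.1 -0.9] q [0.37 0.11 1.92 0.01 1.07 0.18]
tool shift cm [14.08 -0.22  0.32] dist 14.1 yaz 10.6 turn 0.20768823434323735
tray [(412, 164, 470, 324, 123, 156, 87.5)]
scene 0.023 [175. 283.] 655 -331 [34. 35.] 12.5
scene 0.023 [185. 193.] 409 -280 [70. 31.] 3.5
scene 0.023 [299. 182.] 453 10 [38. 21.] 14.3
scene 0.023 [426. 171.] 506 344 [34. 25.] 14.2
scene 0.023 [413. 151.] 435 342 [40. 25.] 7.7
scene 0.023 [416. 129.] 356 386 [28. 66.] 65.1
```

>>> drive_tool:
  steps:
    - [4,-0.2,0.3,0,0]
    - [4,0,0,0,0]
    - [4,0,0,0,0]
    - [2,0,0,0,0]
    - [0,0,0,0,0]
    - [0,0,0,0,0.55]
    - [0,0,0,0,0.55]
    - [-4,0,0,0,0.55]
    - [-5,0,0,0,0.56]
    - [-4,0,0,0,0.56]

```text
time: 77.85
eef_pos: [0.4844, 0.2936, 0.1521]
tcp_rot: [0.467, 0.538, -0.438, 0.548]
contact_force: [0.8, 0.9, 0.2]
opening: 0.557
```

>>> drive_tool:
  steps:
    - [0,-1.33,3.91,0,0.56]
    - [0,-1.33,3.91,0,0.56]
    - [0,-1.33,3.91,0,0.56]
    - [0,-1.33,3.91,0,0.56]
    - [0,-1.33,3.91,0,0.56]
    - [0,-1.33,3.91,0,0.56]
    - [0,-1.33,3.91,0,0.56]
    - [0,0,0,0,0.56]

```text
time: 78.65
eef_pos: [0.4417, 0.0033, 0.1426]
tcp_rot: [0.467, 0.536, -0.441, 0.548]
contact_force: [0.4, 0.9, -0.5]
opening: 0.559
```

```bash
python3 - <<'E'
from h import *
rep();goto([.447,.014,.011],11.8)
E
python3 look2.py | grep " 0.023"
```

```text
t 78.65 tcp [0.4417 0.0033 0.1426] x [ 0.036  0.017 -0.999] y [0.984 0.174 0.038] z [ 0.175 -0.985 -0.01 ] open 0.559 F [ 0.4  0.9 -0.5] q [-0.24 -0.17  2.23  0.03  1.06 -0.43]
tool shift cm [13.19  0.2  -0.83] dist 13.2 yaz 10.1 turn -1.7444737846845157
top 0.023 [257. 297.] 342 -2 [20. 26.] 6.9
top 0.023 [234. 295.] 349 57 [84. 31.] 76.1
top 0.023 [121. 265.] 428 347 [33. 19.] 12.2
top 0.023 [363. 251.] 454 -280 [33. 28.] 79.5
top 0.023 [143. 242.] 486 292 [34. 20.] 10.2
top 0.023 [121. 238.] 500 350 [34. 19.] 10.4
top 0.023 [379. 170.] 665 -329 [35. 35.] 87.6
scene 0.023 [175. 283.] 655 -330 [34. 35.] 12.5
scene 0.023 [185. 193.] 409 -280 [70. 31.] 3.5
scene 0.023 [299. 182.] 452 10 [41. 21.] 14.3
scene 0.023 [404. 171.] 492 286 [36. 25.] 15.6
scene 0.023 [426. 170.] 506 344 [36. 24.] 5.3
scene 0.023 [413. 151.] 434 341 [39. 25.] 7.0
```

>>> drive_tool:
  steps:
    - [4,0.2,-0.83,-1.7,0.56]
    - [4,0,0,0,0.56]
    - [3.5,0,0,0,0.56]
    - [1.7,0,0,0,0.56]
    - [0,0,0,0,0]
    - [0,0,0,0,0]
    - [0,0,0,0,0]
    - [0,0,0,0,0]
    - [-4,0,0,0,0]
    - [-5,0,0,0,0]

```text
time: 79.75
eef_pos: [0.4407, 0.017, 0.0978]
tcp_rot: [0.456, 0.547, -0.433, 0.552]
contact_force: [1.7, -0.3, -1.3]
opening: 0.383
```

>>> drive_tool:
  steps:
    - [-5,0,0,0,0]
    - [0,0.43,-4.07,0,0]
    - [0,0.43,-4.07,0,0]
    - [0,0.43,-4.07,0,0]
    - [0,0.43,-4.07,0,0]
    - [0,0.43,-4.07,0,0]
    - [0,0.43,-4.07,0,0]
    - [0,0.43,-4.07,0,0]
    - [0,0,0,0,0]

```text
time: 80.65
eef_pos: [0.4103, 0.3044, 0.1546]
tcp_rot: [0.457, 0.547, -0.43, 0.555]
contact_force: [-0.6, -0.2, -0.3]
opening: 0.38
```

Run:
```python
from h import *
rep();goto([.425,.300,.018],11.8)
c=cam("scene"); print("tray",rects(c,(105,120,50),(125,255,255),.018,300))
```

```text
t 80.65 tcp [0.4103 0.3044 0.1546] x [ 0.033  0.022 -0.999] y [0.976 0.214 0.037] z [ 0.215 -0.977 -0.014] open 0.38 F [-0.6 -0.2 -0.3] q [ 0.44 -0.02  2.07  0.01  1.06  0.22]
tool shift cm [13.68  0.83  0.94] dist 13.7 yaz 12.4 turn 0.5734866636760501
tray [(412, 164, 469, 324, 123, 157, 87.4)]
```

>>> drive_tool:
  steps:
    - [3,1.5,0.94,0,0]
    - [4,0,0,0,0]
    - [4,0,0,0,0]
    - [2.2,0,0,0,0]
    - [0,0,0,0,0]
    - [0,0,0,0,0.44]
    - [0,0,0,0,0.44]
    - [-3,0,0,0,0.44]
    - [-5,0,0,0,0.45]
    - [-5,0,0,0,0.45]

```text
time: 81.7
eef_pos: [0.427, 0.2938, 0.1532]
tcp_rot: [0.457, 0.546, -0.432, 0.554]
contact_force: [1.3, 0.5, 1.6]
opening: 0.451
```

>>> drive_tool:
  steps:
    - [-5,0,0,0,0.5]
    - [-3,0,5,0,0.5]
    - [0,0,5,0,0.5]
    - [0,0,5,0,0.5]
    - [0,0,0,0,0.5]

```text
time: 82.2
eef_pos: [0.4565, 0.1484, 0.227]
tcp_rot: [0.459, 0.543, -0.434, 0.554]
contact_force: [0.5, 1.1, 0.2]
opening: 0.5
```

```bash
python3 look2.py | grep -v " 0.032"
python3 - <<'E'
from h import *
d=cam("top","tend")
a=cv2.resize(d['img'][200:300,85:175],(360,400),interpolation=cv2.INTER_CUBIC);b=cv2.resize(d['img'][120:300,290:400],(367,600),interpolation=cv2.INTER_CUBIC)
o=np.zeros((600,740,3),np.uint8);o[:400,:360]=a;o[:,370:737]=b;cv2.imwrite("pics/end.png",o)
E
```

```text
t 82.2 tcp [0.4565 0.1484 0.227 ] x [ 0.035  0.018 -0.999] y [0.979 0.202 0.038] z [ 0.203 -0.979 -0.01 ] open 0.5 F [0.5 1.1 0.2] q [ 0.1  -0.18  2.07  0.02  1.21 -0.11]
top 0.023 [122. 266.] 429 344 [34. 26.] 15.0
top 0.023 [363. 251.] 454 -280 [33. 28.] 79.5
top 0.023 [121. 238.] 500 349 [34. 20.] 10.5
top 0.023 [379. 170.] 665 -329 [35. 35.] 87.6
top gauge [(380, 167, 657, -320, 14, 16, 43.7), (254, 170, 657, -3, 65, 21, 4.9), (317, 158, 686, -160, 11, 11, 44.1)] tray [(119, 247, 464, 328, 122, 150, 87.5)] pan [(248, 246, 472, 19, 167, 168, 1.2)]
scene 0.023 [175. 283.] 655 -330 [34. 35.] 12.5
scene 0.023 [185. 193.] 409 -280 [70. 31.] 3.5
scene 0.023 [404. 171.] 492 286 [36. 25.] 15.6
scene 0.023 [426. 171.] 506 344 [34. 25.] 14.2
scene 0.023 [398. 155.] 435 297 [34. 26.] 15.6
scene 0.023 [413. 151.] 434 341 [39. 25.] 7.0
scene gauge [(172, 276, 680, -321, 15, 13, 74.8), (250, 261, 687, -163, 12, 12, 77.7), (319, 256, 713, -21, 63, 19, 6.3)] tray [(412, 164, 470, 324, 123, 156, 87.5)] pan [(377, 250, 688, 134, 106, 95, 11.4), (302, 192, 477, 15, 155, 160, 1.3)]
```

View pics/end.png

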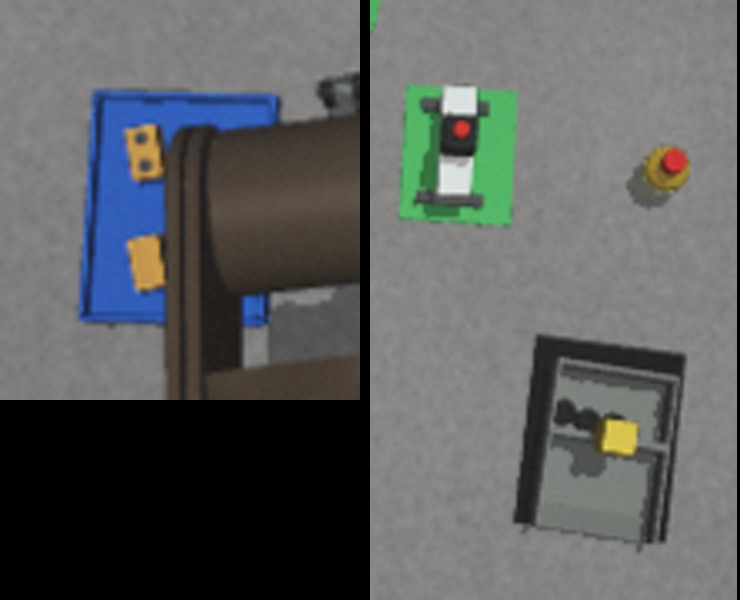

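```bash
python3 -c "
from plant import sign_off
print(sign_off())"
```

```text
the job is handed in; nothing more can be done
None
```

The job is finished and handed in at about 82 s of the 210 s limit.

**What was done**
- **Pouring:** I tipped all four brass blocks from the cup into the white pan. The hand only turns about its own axis, so I got the tilt by turning on against the last joint's limit.
- **Measuring:** I laid one block flat on the stone plate and stood the gauge over it. The gauge then went back to the larger green mat.
- **Tray:** I put all four blocks in the blue tray, one at a time.

**Last checks**
- **Blocks:** the scene camera shows four separate blocks inside the tray. In the last top picture the arm hides two of them.
- **Gauge reading:** with the gauge on the block, the red tip sat within a pixel of where a 20 mm reading would put it. This was judged from the picture only. There was no direct reading.
- **Gauge on its mat:** it stands about 5 mm from the mat centre.
- **Cup:** it stands upright about 3 mm from the mat centre. Three feet showed in its bay after it was set down. In the last picture the post partly hides the third foot.
- **Bystanders:** the bottle and screwdriver stand where they were. I did not re-measure the lens cap, but I never worked near it.

**What went wrong on the way**
- **Cup slipped in the grip:** the cup pressed lightly on the blocks while pouring and pitched about 15° in the grip. It then met its mat early, with about 36 N of push up and some 40 N in all at the wrist. I released it there, where it settled upright, then picked it up again and re-centred it.
- **Force spike:** an early trial move into a joint limit showed about 92 N at the wrist. I took this to be sudden braking and found no sign of contact.
- **Pan knocked:** the pan moved about 9 mm during the run, so I located the blocks again before picking them up.

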